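Lock the D-flat shaft in its hub and line up the spare collars

ROBOT

A 6-joint arm with a two-finger parallel gripper is mounted at the origin on a cart in front of the work surface, level with it; the furniture and walls round the work are solid. World frame = base frame: x ahead of the robot, y to its left, z up, the work surface at z = 0. Lengths are in m, angles in degrees, forces in N, time in s.
With the tool pointing down it reaches from about 0.4 to 0.825 m from the base axis. Payload 7 kg.
Tool frame: the origin (TCP) lies at the very end of the fingers, on their centre line; the grasp point (between the pads) lies 19 mm behind it (ctrl.tcp_to_grasp is the distance from the TCP to the grasp point, in m); z points along the fingers, x is the direction in which the jaws open and shut, and the axes are right-handed (so a half turn about z gives the same grasp; the last joint's range is limited). The gripper opens to 88 mm and grips with 3 to 60 N. Pads are 19 mm wide; open, the fingers measure 130 mm over their backs; the gripper's body (78 mm by 193 mm) begins 47 mm behind the grasp point.
Start: joints at [85.892, 20.546, 0.682, 0, -70.136, -16.507], TCP at [0.238, 0.632, 0.227] pointing down, gripper open.
Joint ranges: [-176.03, 176.03], [-82.01, 121.73], [-58.28, 71.71], [-173.87, 95.51], [-174.79, -0.11], [-173.66, 173.66]. Speed limits (degrees/s): [136.94, 136.94, 172.46, 180, 180, 180].

INTERFACE

Orientations are given as [roll, pitch, yaw] about the fixed x, y, z axes, in that order (R = Rz(yaw) Ry(pitch) Rx(roll)).
In Python, from plant import sensors, vision, ticket, ctrl gives the robot as it stands. The module is installed in compiled form; this text tells all that it offers.
- The arm moves only by the tool drive_tool, never from a script. Its argument "moves" is a list of rows, each a list of 6 numbers: the shift along the tool's x, y, z in units of 0.15 m (1.0 is 0.15 m), then the turn, a rotation vector about the tool's x, y, z in units of 60 degrees (1.0 is 60 degrees). In form: [[dx, dy, dz, rx, ry, rz], ...]. A call has 1 to 8 rows; each row is the pose to reach, as a shift and turn from the pose measured when the call began, along the tool's axes at that moment; what a row does not reach only later rows make up. A row lasts 1/10 s, in which the tool goes at most 50 mm and 8.59 degrees, less where a joint would pass 70% of its speed; a pose out of reach is approached as far as the arm can. A call with a number of a shift or a turn outside -1 to 1 is refused whole. A call with a gripper value outside its range is refused whole. "fingers" is the opening, from -1 (shut) to 1 (fully open), set as the call begins (left out, the last holds). The fingers move at their own pace and stop on an object; the grip force is fixed at half the most. Time passes only in rows, so rows that repeat a pose let the fingers close. It gives the time, the measured TCP pose, the force and the opening at its end, in the units of the state.
- sensors.get_obs(): the state, without advancing time (a new reading comes with each control period).
- vision.snapshot(name): name is "side" or "top" or "wrist"; returns a dict with "pixels" (480x640x3 uint8, red, green, blue), "fx", "fy", "cx", "cy" (pixels), "R" (3x3) and "t" (3): a world point X has camera coordinates R X + t. Camera axes: x right, y down, z forward; pixel columns grow to the right and rows downward; lengths in m; the calibration is good to about 2 mm. A picture is of the moment at which its call begins. There is no depth.
- ticket.close_job(): hands the job in, once; it reports no verdict.
The state is a dict: "clock": time; "joint_pos": joint angles; "qvel": joint speeds; "tau": joint torques, N m; "tool_pos": TCP position; "orientation": TCP orientation; "force": force on the tool from outside, world axes, zero at the start; "moment": the same for the moment, N m; "opening": finger opening in m.
Only numpy, scipy, OpenCV 4.12 (cv2) and the standard library are available. Lean on these libraries where they do the work, as an engineer would, in place of code of your own. Each camera call takes 0.05 s, during which the arm holds its last target.

TASK

Get the shaft stand ready for fitting: swing the crank until the flat on the shaft faces straight up at the setscrew on top of the hub, then tighten the setscrew clockwise with the T-handle hex key as far as it goes, leaving the shaft as it was set, and stand the key back upright in its block. Nudge all the loose shaft collars on the marked plate into a row, lying flat and centred on the cross marks of the scribed line, one to a mark, starting at the mark beside the round pin and skipping none. Leave the screwdriver, brush and pen where they lie.

Things in the scene. Friction and masses are not known exactly. Their poses are not given: they have to be found in the camera images.
- shaft (a joint): angle (rad) of the horizontal steel shaft (24 mm thick, D-shaped, with a flat along it) about the stand's y axis; 0 = flat and crank arm straight up, flat facing the setscrew. Negative = crank leaning to the stand's -x side (towards the robot), as it starts. Range -1.6 to 1.6; stays where it is left (about 2 N at the crank grip turns it).
- crank_pin (a point): centre of the crank's grip: a horizontal grey pin, 14 mm thick, 40 mm long, parallel to the shaft (along the stand's y), 60 mm from the shaft axis, which is 66 mm above the table; the black crank arm is at the pin's -y end. The frame turns with the shaft: z points along the arm from shaft axis to pin, the way the flat faces.
- flat (a point): centre of the flat near the free end of the shaft (at the end away from the crank); its z axis is the direction that the flat faces
- screw_mouth (a point): centre of the mouth of the setscrew's hex socket on top of the hub (56 mm across), 109 mm above the table, opening straight up. Frame of the fixed stand: x away from the robot at yaw 0, y along the shaft towards the crank, z up. Socket 14.8 mm across flats, 13 mm deep, lead-in 3 mm wide; at setscrew joint 0 two of its flats face along x and -x.
- setscrew (a joint): angle (rad) by which the setscrew has been turned clockwise seen from above; 0 at the start (loose), stops at 2.2 (tight). Stays where it is left. More than one stroke of the key may be needed (the hexagon fits again every 60 degrees). The key has about 0.1 to 0.2 rad of play in the socket before it catches.
- key_handle (a point): centre of the black handle of the T-handle hex key: 64 mm long (key's x), 16 mm wide (key's y), 22 mm high; z up along the shank. Hex shank 14 mm across flats, two flats facing the key's x and -x. A 26 mm round flange, its underside 41 mm below this point, rests on the block; this point is then 96 mm above the table. Mass about 90 g.
- key_tip (a point): tip of the hex key, 91 mm below its handle's centre; nose tapered over 4 mm. Fully down in the socket it is 13 mm below the socket's mouth
- block_mouth (a point): centre of the top of the aluminium key block, 56 x 56 x 55 mm, fixed to the table, with a plain round upright hole 20 mm wide right through it; the key stands in it by its flange
- mark_1 (a point): where the centre of a collar (half-way up) belongs at cross mark 1 of the scribed line on the layout plate; the mark beside the round steel pin (7 mm thick, 12 mm high, 28 mm beyond this mark). x, y are axes of the fixed aluminium plate (190 x 245 mm, 5 mm thick); the line runs along y, marks 42 mm apart, number 1 at the +y end; the collars lie at first on the -x side of the line
- mark_2 (a point): where the centre of a collar (half-way up) belongs at cross mark 2 of the scribed line on the layout plate; x, y are axes of the fixed aluminium plate (190 x 245 mm, 5 mm thick); the line runs along y, marks 42 mm apart, number 1 at the +y end; the collars lie at first on the -x side of the line
- mark_3 (a point): where the centre of a collar (half-way up) belongs at cross mark 3 of the scribed line on the layout plate; x, y are axes of the fixed aluminium plate (190 x 245 mm, 5 mm thick); the line runs along y, marks 42 mm apart, number 1 at the +y end; the collars lie at first on the -x side of the line
- mark_4 (a point): where the centre of a collar (half-way up) belongs at cross mark 4 of the scribed line on the layout plate; x, y are axes of the fixed aluminium plate (190 x 245 mm, 5 mm thick); the line runs along y, marks 42 mm apart, number 1 at the +y end; the collars lie at first on the -x side of the line
- mark_5 (a point): where the centre of a collar (half-way up) belongs at cross mark 5 of the scribed line on the layout plate; x, y are axes of the fixed aluminium plate (190 x 245 mm, 5 mm thick); the line runs along y, marks 42 mm apart, number 1 at the +y end; the collars lie at first on the -x side of the line
- collar_1_mid (a point): centre (half-way up) of a loose steel shaft collar, round, 28 mm across (30 mm with its small screw head), 12 mm high, lying flat, about 45 g; may be absent
- collar_2_mid (a point): centre (half-way up) of a loose steel shaft collar, round, 28 mm across (30 mm with its small screw head), 12 mm high, lying flat, about 45 g; may be absent
- collar_3_mid (a point): centre (half-way up) of a loose steel shaft collar, round, 28 mm across (30 mm with its small screw head), 12 mm high, lying flat, about 45 g; may be absent
- collar_4_mid (a point): centre (half-way up) of a loose steel shaft collar, round, 28 mm across (30 mm with its small screw head), 12 mm high, lying flat, about 45 g; may be absent
- collar_5_mid (a point): centre (half-way up) of a loose steel shaft collar, round, 28 mm across (30 mm with its small screw head), 12 mm high, lying flat, about 45 g; may be absent
- driver: bystander: red and black screwdriver, 187 mm long, lying at the back
- brush: bystander: flat wooden brush, 153 mm long, lying at the back, to the right of the screwdriver
- pen: bystander: marker pen, 135 mm long, lying at the back left
Not all that is in view belongs to the job. Leave any brown look-alike of the part that bears collar_3_mid alone.

How it is judged (in metres and radians):
On the way, in this order (a step that is already met when the one before it is completed fails the run):
1. the shaft is turned until its flat faces straight up at the setscrew (within 0.1 rad) (value of joint shaft between -0.1 and 0.1 rad), for 0.3 s.
2. the setscrew is tightened with the hex key standing in it (joint past 1.9 rad), the flat still facing it (all of step 1 and value of joint setscrew above 1.9 rad and horizontal distance between key_handle and screw_mouth below 0.02 m), for 0.2 s.
3. the key stands in its block again (horizontal distance between key_handle and block_mouth below 0.008 m and height (world z) of key_handle below 0.102 m and angle between key_handle's own z axis and vertical below 0.12 rad), for 0.2 s.
At the end, for the whole second after the job is handed in: Shaft within 0.1 rad of flat-up, setscrew joint past 1.9 rad, key upright (within 0.12 rad) and down in its block (within 8 mm of the hole's axis, handle centre under 102 mm), and every collar present lies within 7 mm of a mark, the marks filled from number 1 with none skipped (all of step 1 and all of step 3 and value of joint setscrew above 1.9 rad and (distance between collar_1_mid and mark_1 below 0.007 m or distance between collar_1_mid and mark_2 below 0.007 m or distance between collar_1_mid and mark_3 below 0.007 m or distance between collar_1_mid and mark_4 below 0.007 m or distance between collar_1_mid and mark_5 below 0.007 m) and (distance between collar_2_mid and mark_1 below 0.007 m or distance between collar_2_mid and mark_2 below 0.007 m or distance between collar_2_mid and mark_3 below 0.007 m or distance between collar_2_mid and mark_4 below 0.007 m or distance between collar_2_mid and mark_5 below 0.007 m) and (distance between collar_3_mid and mark_1 below 0.007 m or distance between collar_3_mid and mark_2 below 0.007 m or distance between collar_3_mid and mark_3 below 0.007 m or distance between collar_3_mid and mark_4 below 0.007 m or distance between collar_3_mid and mark_5 below 0.007 m) and (distance between collar_4_mid and mark_1 below 0.007 m or distance between collar_4_mid and mark_2 below 0.007 m or distance between collar_4_mid and mark_3 below 0.007 m or distance between collar_4_mid and mark_4 below 0.007 m or distance between collar_4_mid and mark_5 below 0.007 m) and (distance between collar_5_mid and mark_1 below 0.007 m or distance between collar_5_mid and mark_2 below 0.007 m or distance between collar_5_mid and mark_3 below 0.007 m or distance between collar_5_mid and mark_4 below 0.007 m or distance between collar_5_mid and mark_5 below 0.007 m) and distance between any of collar_1_mid, collar_2_mid, collar_3_mid, collar_4_mid, collar_5_mid and mark_1 below 0.007 m and (not (distance between any of collar_1_mid, collar_2_mid, collar_3_mid, collar_4_mid, collar_5_mid and mark_2 below 0.007 m) or distance between any of collar_1_mid, collar_2_mid, collar_3_mid, collar_4_mid, collar_5_mid and mark_1 below 0.007 m) and (not (distance between any of collar_1_mid, collar_2_mid, collar_3_mid, collar_4_mid, collar_5_mid and mark_3 below 0.007 m) or distance between any of collar_1_mid, collar_2_mid, collar_3_mid, collar_4_mid, collar_5_mid and mark_2 below 0.007 m) and (not (distance between any of collar_1_mid, collar_2_mid, collar_3_mid, collar_4_mid, collar_5_mid and mark_4 below 0.007 m) or distance between any of collar_1_mid, collar_2_mid, collar_3_mid, collar_4_mid, collar_5_mid and mark_3 below 0.007 m) and (not (distance between any of collar_1_mid, collar_2_mid, collar_3_mid, collar_4_mid, collar_5_mid and mark_5 below 0.007 m) or distance between any of collar_1_mid, collar_2_mid, collar_3_mid, collar_4_mid, collar_5_mid and mark_4 below 0.007 m)); the robot touches nothing.
It fails at once if the setscrew is turned (past 0.3 rad) while the flat is not facing it (more than 0.2 rad off) (value of joint setscrew above 0.3 rad and (value of joint shaft below -0.2 rad or value of joint shaft above 0.2 rad)).
It fails at once if the screwdriver, brush or pen is moved by more than 3 cm (distance of any of driver, brush, pen from where it was at the start of the episode above 0.03 m).
Of collar_1, collar_2, collar_3, collar_4, collar_5 only 3 to 5 are there at a start; the rules pass over those that are not, and their reading is None.
At some moment in a run one of collar_1, collar_2, collar_3, collar_4, collar_5 may be knocked a few centimetres aside while the robot is not near it.
It also fails if it takes over 200 s, if anything falls off the work surface, if the arm or the gripper's body presses on something with over 40 N, if the wrist force passes 120 N, or if a joint passes its speed limit or range.

## Working session

There is one attempt and no reset: what is moved stays moved. The work goes in short steps, Python scripts to look and compute and a tool call to move; the robot and the scene stay as the last step left them, time stands still between calls to the robot, and variables do not carry over. Pictures are saved under pics/ and viewed, and the job is handed in when it is done.

Besides the shell and the picture viewer there is one more tool, called after "Request:" by a JSON object that holds its "method" and its "body". drive_tool: Moves the arm, as the interface text tells. Shifts and turns lie within -1 to 1; 1 stands for 0.15 m of shift or 60 degrees of turn. Its arguments: {"type":"object","properties":{"moves":{"type":"array"},"fingers":{"type":"number"}},"required":["moves"]}

```bash
mkdir -p pics
cat > h.py <<'E'
import numpy as np, cv2
from plant import sensors, vision, ticket, ctrl
from scipy.spatial.transform import Rotation as Ro
def snap(n,name=None):
    s=vision.snapshot(n)
    for k in("R","t"): s[k]=np.array(s[k])
    if name: cv2.imwrite(f"pics/{name}.png",s["pixels"][:,:,::-1])
    return s
def proj(s,X):
    c=s["R"]@np.array(X,float)+s["t"]; return np.array([s["fx"]*c[0]/c[2]+s["cx"],s["fy"]*c[1]/c[2]+s["cy"]])
def back(s,u,v,z):
    d=s["R"].T@np.array([(u-s["cx"])/s["fx"],(v-s["cy"])/s["fy"],1]); o=-s["R"].T@s["t"]
    return o+d*(z-o[2])/d[2]
def crop(s,name,u0,v0,u1,v1,k):
    im=s["pixels"][v0:v1,u0:u1,::-1]; cv2.imwrite(f"pics/{name}.png",cv2.resize(im,None,fx=k,fy=k,interpolation=cv2.INTER_CUBIC))
def rel(pos,rpy):
    o=sensors.get_obs(); R=Ro.from_euler('xyz',o["orientation"],degrees=True)
    d=R.inv().apply(np.array(pos)-o["tool_pos"])/0.15
    w=np.degrees((R.inv()*Ro.from_euler('xyz',rpy,degrees=True)).as_rotvec())/60
    return np.round(np.r_[d,w],3)
E
python3 - <<'E'
from h import *
o=sensors.get_obs(); print(o, ctrl.tcp_to_grasp)
for n in("side","top","wrist"):
    s=snap(n,n+"0"); print(n,-s["R"].T@s["t"],s["R"][2],s["fx"])
E
```

```text
{'clock': 0.0, 'joint_pos': array([ 8.58925575e+01,  2.05894153e+01,  6.34530756e-01, -1.88533866e-02,
       -7.01361132e+01, -1.65075975e+01]), 'qvel': array([ 0.13686695,  0.02596663,  0.0711983 , -0.07113992, -0.02516513,
       -0.01782285]), 'tau': array([ 1.95192308e-05, -5.82722104e+01,  2.93058532e+01,  6.99723333e+00,
        7.06657040e-03, -1.64618368e-04]), 'tool_pos': array([0.23751243, 0.63131742, 0.22565522]), 'orientation': array([-1.79991134e+02, -9.22833953e-02, -1.10621467e+02]), 'force': array([0.53717568, 0.22103179, 0.26366241]), 'moment': array([ 0.02968211,  0.01745937, -0.04055296]), 'opening': 0.08762495219243915} 0.0188
side [ 0.3939538  -0.62032429  0.61228024] [ 0.19832881  0.76242292 -0.61593585] 436.89641554478965
top [0.29887583 0.0215877  1.25496152] [ 0.20162351  0.01418766 -0.97936034] 600.2770516034678
wrist [0.31603714 0.60227046 0.38294202] [-0.28785767  0.10532883 -0.95186333] 354.6920724381176
```

View pics/top0.png

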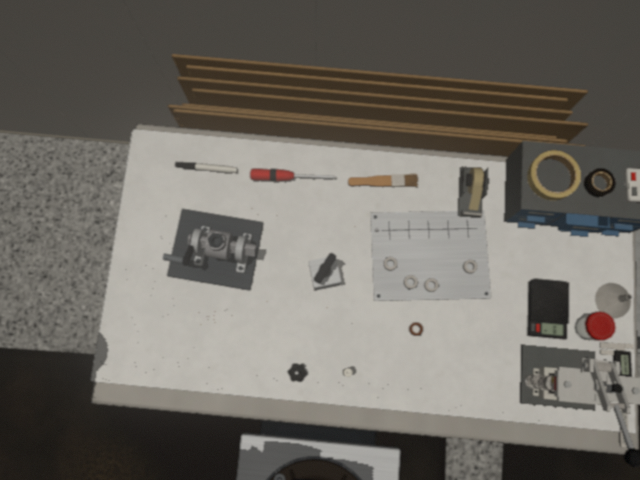

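View pics/side0.png

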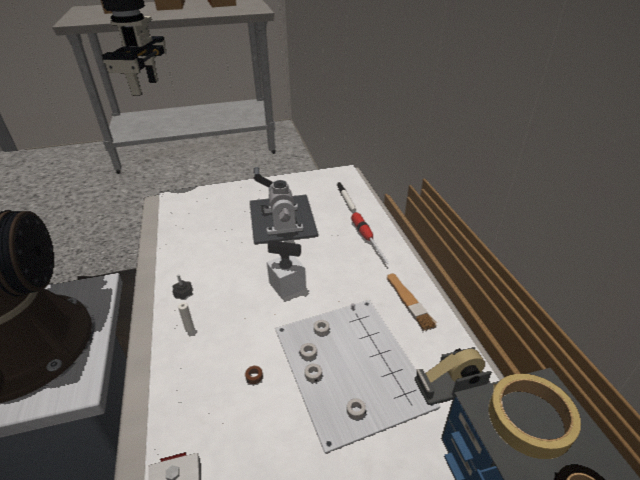

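View pics/wrist0.png

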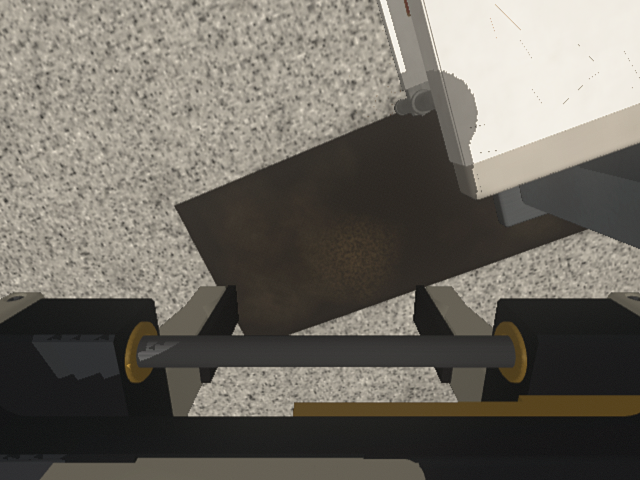

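Run:
```python
from h import *
s=snap("top")
crop(s,"t_plate",355,195,505,310,5)
crop(s,"t_stand",150,195,350,300,4)
p=snap("side"); crop(p,"s_plate",240,290,450,460,3.8);crop(p,"s_stand",235,160,335,310,4)
```

```text
(no output)
```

View pics/t_plate.png

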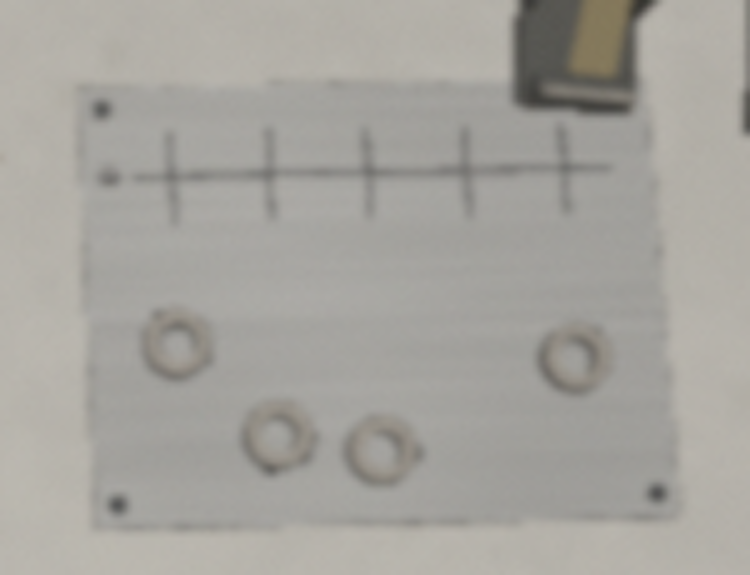

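View pics/t_stand.png

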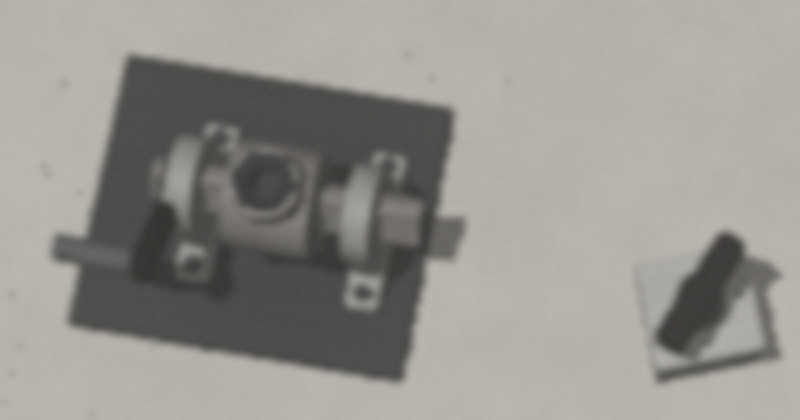

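View pics/s_plate.png

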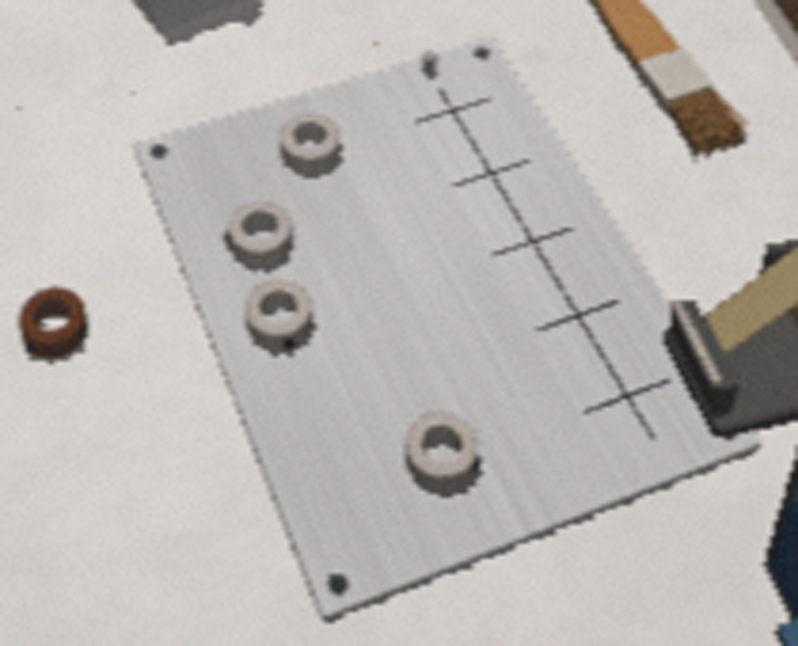

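View pics/s_stand.png

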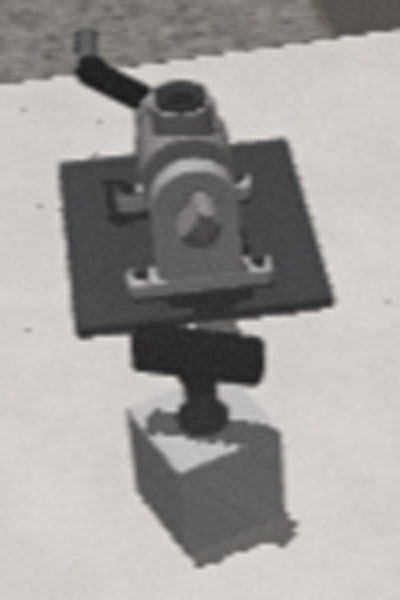

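Run:
```python
from h import *
s=snap("top");p=snap("side")
T=lambda x,y:(150+x/4,195+y/4)
S=lambda x,y:(235+x/4,160+y/4)
m=back(s,*T(268,186),.109);print("mouth",m,back(p,*S(181,97),.109))
cs=[back(s,*T(*q),.004) for q in((130,57),(452,108),(402,380),(70,323))]
print(cs)
e=cs[0]-cs[1];e2=cs[3]-cs[2]; print("stand y dir yaw",np.degrees(np.arctan2(-e[0],e[1])),np.degrees(np.arctan2(-e2[0],e2[1])))
h=[back(s,*T(*q),.107) for q in((732,240),(675,345))];print("handle",(h[0]+h[1])/2,np.degrees(np.arctan2(*(h[0]-h[1])[[1,0]])))
h=[back(p,*S(*q),.107) for q in((145,325),(255,340))];print("handle side",(h[0]+h[1])/2)
print("block", [back(s,*T(*q),.055)[:2] for q in((640,262),(752,245),(772,350),(660,375))])
P=lambda x,y:(355+x/5,195+y/5)
Q=lambda x,y:(240+x/3.8,290+y/3.8)
for q,r in zip(((172,178),(269,174),(367,172),(466,170),(564,168)),((453,107),(492,173),(533,241),(578,316),(627,396))): print("mark",back(s,*P(*q),.005)[:2],back(p,*Q(*r),.005)[:2])
for q,r in zip(((177,343),(279,436),(382,450),(574,357)),((310,138),(260,229),(279,308),(442,446))): print("col",back(s,*P(*q),.017)[:2],back(p,*Q(*r),.017)[:2])
# crank
y=np.radians(np.degrees(np.arctan2(-e[0],e[1])))
for th in np.radians(np.arange(-100,-20,10)):
    best=None
    for L in (.09,):
        c=m.copy();c[2]=.066
        ax=np.array([-np.sin(y),np.cos(y),0]);xx=np.array([np.cos(y),np.sin(y),0])
        for L in (.06,.07,.08,.09,.1):
            X=c+L*ax+.06*(np.sin(th)*xx+np.cos(th)*np.array([0,0,1]));print(int(np.degrees(th)),L,X.round(3),(proj(s,X)-[150,195])*4,(proj(p,X)-[235,160])*4)
```

```text
mouth [0.51438137 0.23769959 0.109     ] [0.51879854 0.23567083 0.109     ]
[array([0.59744627, 0.34020773, 0.004     ]), array([0.58556804, 0.16492771, 0.004     ]), array([0.43787941, 0.17469811, 0.004     ]), array([0.45159639, 0.35163004, 0.004     ])]
stand y dir yaw -3.8768444202270316 -4.433096000514678
handle [0.48226875 0.0218312  0.107     ] -23.019023460911434
handle side [0.4874881 0.0230711 0.107    ]
block [array([0.50303381, 0.05534843]), array([ 5.17024017e-01, -4.21309550e-04]), array([ 0.46450352, -0.01505802]), array([0.44670524, 0.03986429])]
mark [ 0.59171053 -0.10581829] [ 0.59490923 -0.10563406]
mark [ 0.59731595 -0.14697097] [ 0.59918479 -0.14930081]
mark [ 0.60209073 -0.18863336] [ 0.60359652 -0.19085977]
mark [ 0.60690811 -0.23074584] [ 0.60798119 -0.23299526]
mark [ 0.61168845 -0.27245676] [ 0.61266359 -0.27430984]
col [ 0.51856114 -0.11154014] [ 0.52040951 -0.11604521]
col [ 0.4834308  -0.15644202] [ 0.48554455 -0.16083987]
col [ 0.481554   -0.19941159] [ 0.48360198 -0.20313167]
col [ 0.5280558 -0.2772398] [ 0.52968134 -0.28223267]
-100 0.06 [0.459 0.302 0
[... 2618 characters left out ...]
5] [93.81951296 40.09139419]
-40 0.08 [0.481 0.32  0.112] [ 88.92207699 235.97761521] [92.47910081 32.14540171]
-40 0.09 [0.482 0.33  0.112] [ 68.64092646 232.7209783 ] [91.15844771 24.31654132]
-40 0.1 [0.483 0.34  0.112] [ 48.36948426 229.4659003 ] [89.85711996 16.60224199]
-29 0.06 [0.489 0.3   0.118] [130.42209424 222.98601525] [108.78814015  37.55082492]
-29 0.07 [0.489 0.31  0.118] [110.04823556 219.71921649] [107.32226514  29.54550889]
-29 0.08 [0.49  0.32  0.118] [ 89.68416935 216.45398789] [105.87821019  21.65935472]
-29 0.09 [0.491 0.33  0.118] [ 69.32988857 213.19032832] [104.45549167  13.8897214 ]
-29 0.1 [0.491 0.339 0.118] [ 48.98538617 209.92823663] [103.0536402    6.23404541]
```

```bash
cat >> h.py <<'E'
def go(pos,rpy):
    r=rel(pos,rpy); f=max(1,np.abs(r).max()); print("full",r,"clipped",(r/f).round(3),"n",f)
E
python3 - <<'E'
from h import *
go([.475,.322,.2],[180,0,176])
E
```

```text
full [ 1.375 -2.208  0.176 -0.    -0.     1.223] clipped [ 0.623 -1.     0.08  -0.    -0.     0.554] n 2.208
```

Request:
{"method": "drive_tool", "body": {"moves": [[0.62,-1,0.08,0,0,0.55],[0.62,-1,0.08,0,0,0.55],[0.62,-1,0.08,0,0,0.55],[0.62,-1,0.08,0,0,0.55],[0.62,-1,0.08,0,0,0.55]], "fingers": -0.3}}

```text
clock: 0.85
tool_pos: [0.347, 0.4889, 0.2146]
orientation: [-180.0, -0.0, -144.0]
force: [0.5, 0.4, 0.4]
opening: 0.0531
```

Run:
```python
from h import *
print(sensors.get_obs()["joint_pos"],sensors.get_obs()["opening"])
go([.475,.322,.2],[180,0,176])
```

```text
[ 7.32928069e+01  1.39798398e+01 -1.02020560e+01 -1.12148179e-03
 -6.58581194e+01 -3.73217225e+01] 0.05308633801552723
full [-3.700e-02 -1.402e+00  9.800e-02 -1.000e-03 -0.000e+00  6.660e-01] clipped [-0.026 -1.     0.07  -0.001 -0.     0.475] n 1.402
```

Request:
{"method": "drive_tool", "body": {"moves": [[-0.02,-0.8,0.07,0,0,0.4],[-0.02,-0.8,0.07,0,0,0.4],[-0.02,-0.8,0.07,0,0,0.4],[-0.02,-0.8,0.07,0,0,0.4],[-0.02,-0.8,0.07,0,0,0.4]]}}

```text
clock: 1.35
tool_pos: [0.4202, 0.3935, 0.2043]
orientation: [-180.0, -0.0, -168.0]
force: [0.3, 0.4, 0.4]
opening: 0.0306
```

Run:
```python
from h import *
go([.475,.322,.2],[180,0,176])
s=snap("wrist","w1")
```

```text
full [-0.258 -0.543  0.029 -0.    -0.     0.267] clipped [-0.258 -0.543  0.029 -0.    -0.     0.267] n 1
```

View pics/w1.png

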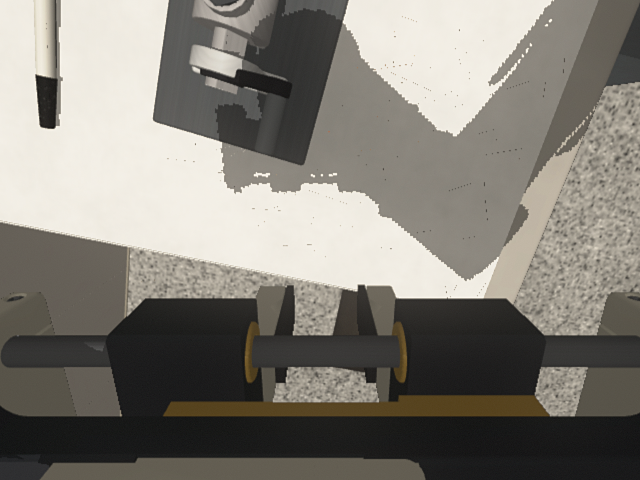

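Run:
```python
from h import *
s=snap("wrist"); crop(s,"w1c",150,0,350,170,4)
```

```text
(no output)
```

View pics/w1c.png

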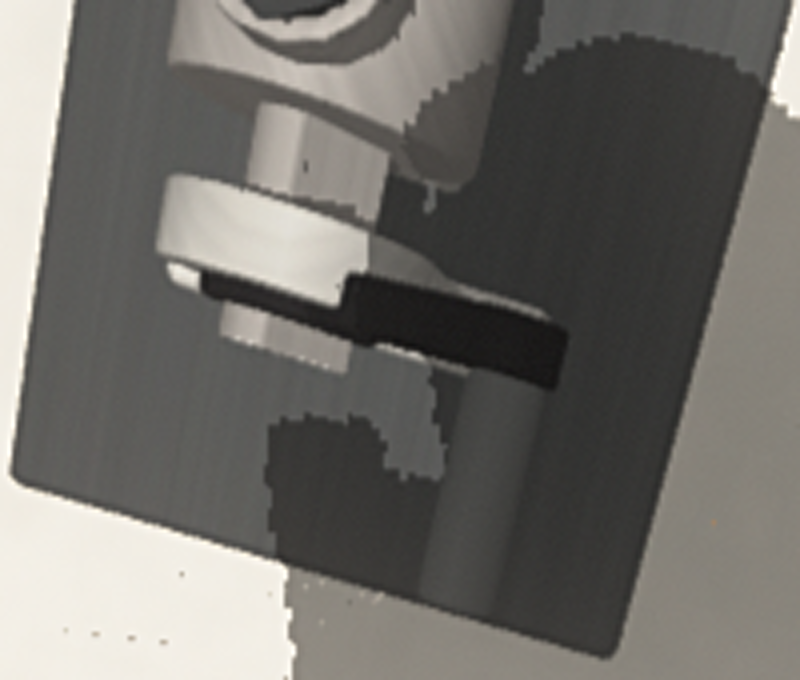

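Run:
```python
from h import *
s=snap("wrist")
for z in (.098,.106): print(back(s,150+507/4,375/4,z),back(s,150+457/4,605/4,z))
c=[back(s,150+a/4,b/4,.004) for a,b in((15,480),(612,655))];print(c)
```

```text
[0.47440842 0.29911154 0.098     ] [0.47671777 0.3390189  0.098     ]
[0.47328664 0.29952892 0.106     ] [0.47552589 0.33822479 0.106     ]
[array([0.59844421, 0.34181413, 0.004     ]), array([0.45129666, 0.35219504, 0.004     ])]
```

Run:
```python
from h import *
go([.4745,.324,.16],[180,0,176])
```

```text
full [-0.26  -0.536  0.295 -0.    -0.     0.268] clipped [-0.26  -0.536  0.295 -0.    -0.     0.268] n 1
```

Request:
{"method": "drive_tool", "body": {"moves": [[-0.26,-0.536,0.295,0,0,0.268],[-0.26,-0.536,0.295,0,0,0.268],[-0.26,-0.536,0.295,0,0,0.268],[-0.26,-0.536,0.295,0,0,0.268]]}}

```text
clock: 1.9
tool_pos: [0.4745, 0.3239, 0.1595]
orientation: [-179.9, -0.0, 176.1]
force: [0.5, 0.5, -0.1]
opening: 0.0305
```

Request:
{"method": "drive_tool", "body": {"moves": [[0,0,0.25,0,0,0],[0,0,0.487,0,0,0],[0,0,0.487,0,0,0]]}}

```text
clock: 2.2
tool_pos: [0.4719, 0.3231, 0.0829]
orientation: [-179.6, -0.3, 176.2]
force: [-0.7, 0.1, -0.0]
opening: 0.0305
```

Run:
```python
from h import *
s=snap("wrist","w2")
go([.521,.324,.107],[180,0,176])
```

```text
full [-0.317  0.02  -0.144 -0.004 -0.002  0.004] clipped [-0.317  0.02  -0.144 -0.004 -0.002  0.004] n 1
```

View pics/w2.png

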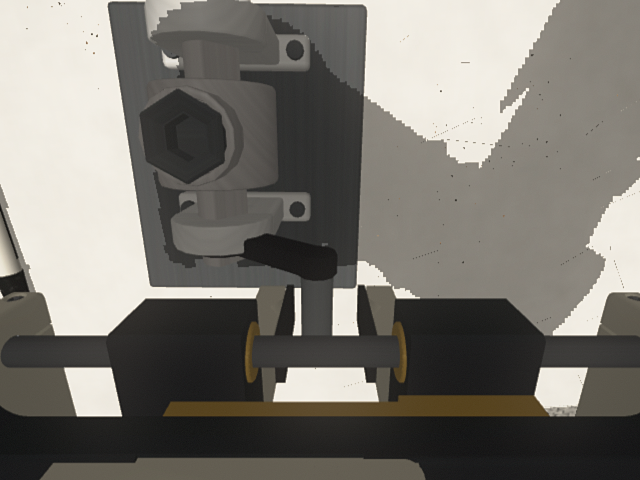

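Request:
{"method": "drive_tool", "body": {"moves": [[-0.09,0.01,-0.07,0,0,0],[-0.18,0.02,-0.12,0,0,0],[-0.26,0.02,-0.14,0,0,0],[-0.32,0.02,-0.145,0,0,0],[-0.32,0.02,-0.145,0,0,0]]}}

```text
clock: 2.75
tool_pos: [0.5228, 0.3258, 0.1101]
orientation: [-179.9, 0.0, 176.3]
force: [-0.2, -0.0, 0.5]
opening: 0.0303
```

Request:
{"method": "drive_tool", "body": {"moves": [[0,0,0,0,0,0],[0,0,0,0,0,0],[0,0,0,0,0,0],[0,0,0,0,0,0]], "fingers": -0.8}}

```text
clock: 3.15
tool_pos: [0.5228, 0.3263, 0.1106]
orientation: [-180.0, 0.1, 176.3]
force: [-3.4, 1.1, 4.9]
opening: 0.0132
```

Run:
```python
from h import *
s=snap("wrist","w3");s=snap("top");crop(s,"t3",150,195,300,300,5);s=snap("side");crop(s,"s3",235,160,335,260,5)
```

```text
(no output)
```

View pics/w3.png

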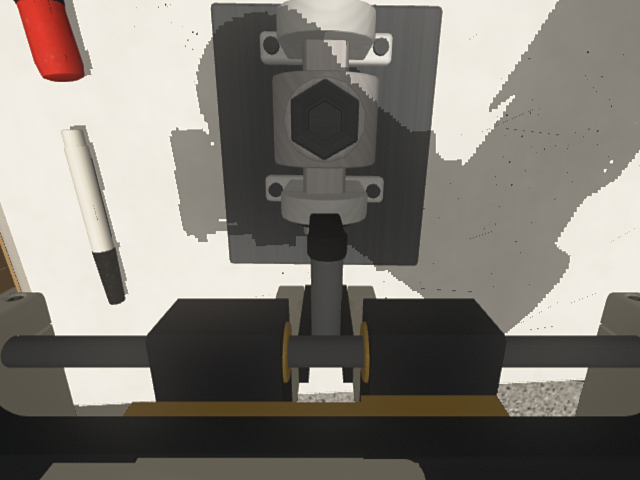

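View pics/s3.png

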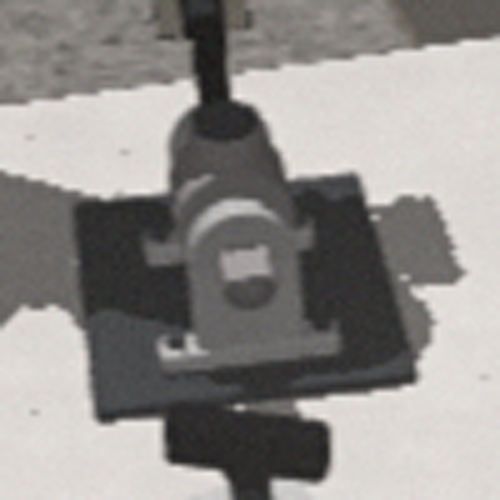

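Run:
```python
from h import *
s=snap("wrist"); crop(s,"w3c",200,0,450,300,2)
crop(s,"w3d",280,70,370,170,6)
print("mouth",back(s,325,119,.109), "wpt", [proj(s,[.5225,y,.126]) for y in(.3,.34)])
```

```text
mouth [0.51777955 0.24018952 0.109     ] wpt [array([322.87312549, 265.59016126]), array([328.53741088, 345.59261038])]
```

View pics/w3c.png

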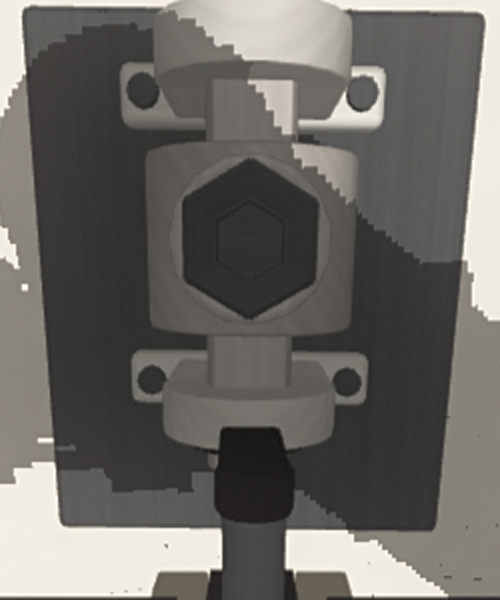

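View pics/w3d.png

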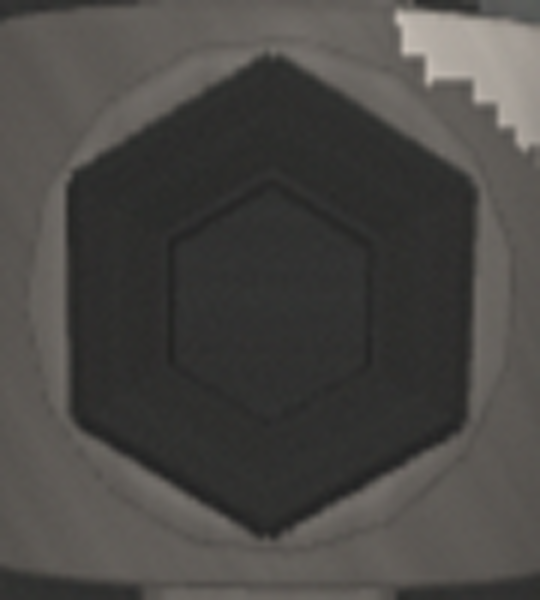

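Request:
{"method": "drive_tool", "body": {"moves": [[0,0,0,0,0,0],[0,0,0,0,0,0],[0,0,-0.2,0,0,0],[0,0,-0.5,0,0,0],[0,0,-0.7,0,0,0],[0,0,-0.9,0,0,0],[0,0,-0.9,0,0,0]], "fingers": -0.3}}

```text
clock: 4.05
tool_pos: [0.5248, 0.3276, 0.2504]
orientation: [179.7, 0.4, 176.4]
force: [0.7, 0.2, 1.5]
opening: 0.0303
```

Run:
```python
from h import *
s=snap("wrist","w4"); crop(s,"w4",220,100,430,300,4)
print(sensors.get_obs()["joint_pos"])
go([.484,.022,.24],[180,0,-113]);go([.484,.022,.24],[180,0,67])
```

```text
[ 50.14635602  14.28064262  -5.42613455   0.12048324 -70.03387269
 -53.86041181]
full [ 0.135 -2.046  0.046 -0.     0.005 -1.178] clipped [ 0.066 -1.     0.022 -0.     0.002 -0.576] n 2.046
full [ 0.135 -2.046  0.046  0.005  0.     1.822] clipped [ 0.066 -1.     0.022  0.002  0.     0.891] n 2.046
```

View pics/w4.png

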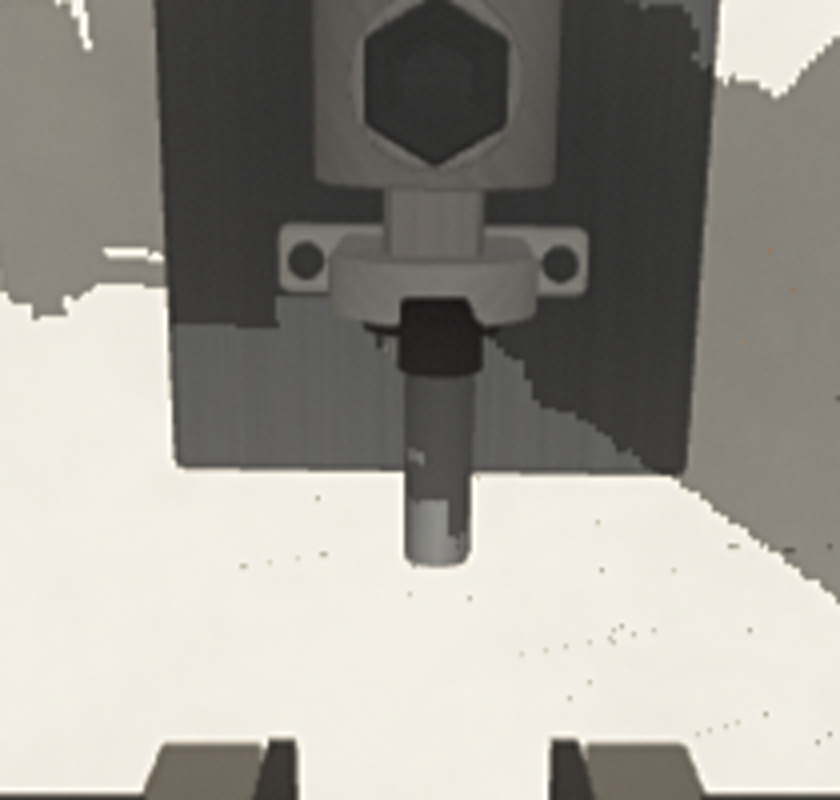

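Request:
{"method": "drive_tool", "body": {"moves": [[0.07,-1,0.02,0,0,-0.58],[0.07,-1,0.02,0,0,-0.58],[0.07,-1,0.02,0,0,-0.58],[0.07,-1,0.02,0,0,-0.58],[0.07,-1,0.02,0,0,-0.58]], "fingers": 0.1}}

```text
clock: 4.6
tool_pos: [0.5034, 0.1765, 0.2437]
orientation: [-180.0, 0.2, -148.8]
force: [1.0, 0.8, 0.4]
opening: 0.0481
```

Run:
```python
from h import *
go([.484,.072,.24],[180,0,-113])
```

```text
full [ 0.471 -0.529  0.023 -0.002  0.004 -0.597] clipped [ 0.471 -0.529  0.023 -0.002  0.004 -0.597] n 1
```

Run:
```python
from h import *
go([.42,.05,.22],[180,0,-113])
```

```text
full [ 0.913 -0.434  0.155 -0.002  0.004 -0.597] clipped [ 0.913 -0.434  0.155 -0.002  0.004 -0.597] n 1
```

Request:
{"method": "drive_tool", "body": {"moves": [[0.91,-0.43,0.15,0,0,-0.6],[0.91,-0.43,0.15,0,0,-0.6],[0.91,-0.43,0.15,0,0,-0.6],[0.91,-0.43,0.15,0,0,-0.6],[0.91,-0.43,0.15,0,0,-0.6],[0.91,-0.43,0.15,0,0,-0.6]]}}

```text
clock: 5.2
tool_pos: [0.4207, 0.0515, 0.2206]
orientation: [-179.8, 0.2, -113.1]
force: [0.6, 0.6, 0.3]
opening: 0.0483
```

Run:
```python
from h import *
s=snap("wrist","w5")
```

```text
(no output)
```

View pics/w5.png

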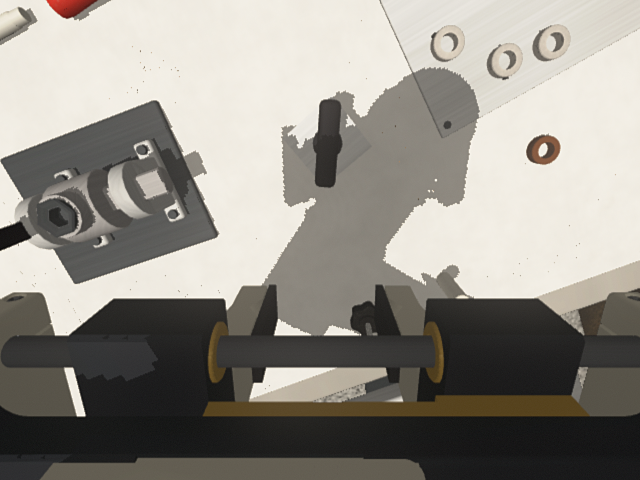

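Run:
```python
from h import *
s=snap("wrist"); crop(s,"w5c",270,80,390,210,5)
```

```text
(no output)
```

View pics/w5c.png

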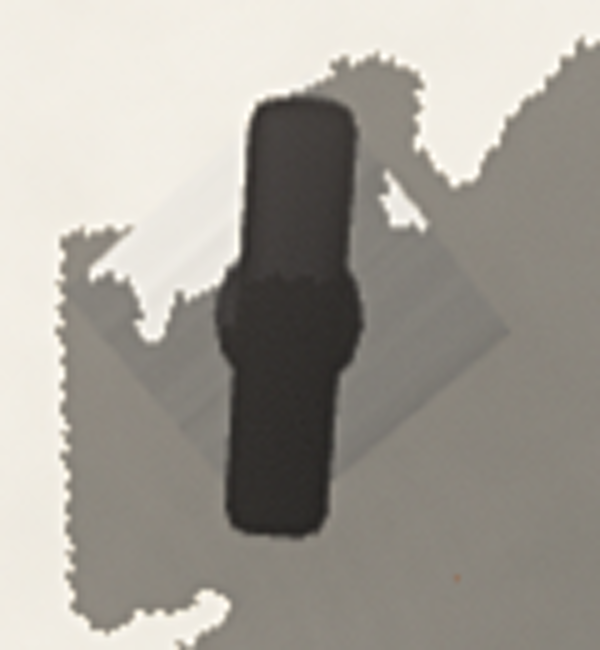

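Run:
```python
from h import *
s=snap("wrist")
for z in(.096,.107):
    a=back(s,270+302/5,80+95/5,z);b=back(s,270+277/5,80+537/5,z); d=a-b
    print(z,(a+b)/2,np.hypot(*d[:2]),np.degrees(np.arctan2(d[1],d[0])))
print("flange",back(s,270+289/5,80+318/5,.06))
c=[back(s,270+a/5,80+b/5,.055)[:2] for a,b in((510,330),(62,295))];print("blk",c,sum(c)/2)
```

```text
0.096 [0.48441808 0.02281316 0.096     ] 0.06573365228715312 -26.26187705951537
0.107 [0.48492122 0.02265946 0.107     ] 0.06316888870621686 -26.26187705951537
flange [0.48371396 0.02292573 0.06      ]
blk [array([ 0.46638201, -0.01205918]), array([0.50265281, 0.05809111])] [0.48451741 0.02301596]
```

Run:
```python
from h import *
go([.4845,.0228,.14],[180,0,-116.3])
```

```text
full [ 0.012 -0.466  0.537 -0.002  0.003  0.055] clipped [ 0.012 -0.466  0.537 -0.002  0.003  0.055] n 1
```

Request:
{"method": "drive_tool", "body": {"moves": [[0.012,-0.466,0.54,-0.002,0.003,0.055],[0.012,-0.466,0.54,-0.002,0.003,0.055],[0.012,-0.466,0.54,-0.002,0.003,0.055],[0.012,-0.466,0.54,-0.002,0.003,0.055],[0.012,-0.466,0.54,-0.002,0.003,0.055]]}}

```text
clock: 5.85
tool_pos: [0.4847, 0.0232, 0.14]
orientation: [-180.0, -0.0, -116.4]
force: [0.2, -0.6, 0.7]
opening: 0.0482
```

Run:
```python
from h import *
go([.4845,.0228,.079],[180,0,-116.3])
```

```text
full [ 0.003  0.     0.407 -0.    -0.001 -0.001] clipped [ 0.003  0.     0.407 -0.    -0.001 -0.001] n 1
```

Request:
{"method": "drive_tool", "body": {"moves": [[0.003,0,0.2,0,0,0],[0.003,0,0.41,0,0,0],[0.003,0,0.41,0,0,0],[0.003,0,0.41,0,0,0]]}}

```text
clock: 6.25
tool_pos: [0.485, 0.0234, 0.0802]
orientation: [-179.9, 0.0, -116.3]
force: [-0.1, -0.0, 0.7]
opening: 0.0479
```

Request:
{"method": "drive_tool", "body": {"moves": [[0,0,0,0,0,0],[0,0,0,0,0,0],[0,0,0,0,0,0],[0,0,0,0,0,0],[0,0,0,0,0,0],[0,0,0,0,0,0]], "fingers": -1}}

```text
clock: 6.85
tool_pos: [0.4852, 0.0234, 0.0805]
orientation: [-179.9, 0.0, -116.3]
force: [-0.5, 0.4, 5.6]
opening: 0.0157
```

Request:
{"method": "drive_tool", "body": {"moves": [[0,0,-0.15,0,0,0],[0,0,-0.3,0,0,0],[0,0,-0.45,0,0,0],[0,0,-0.6,0,0,0],[0,0,-0.8,0,0,0],[0,0,-1,0,0,0],[0,0,-1,0,0,0]]}}

```text
clock: 7.55
tool_pos: [0.487, 0.0239, 0.2344]
orientation: [-179.6, 0.3, -116.3]
force: [0.4, 0.3, -0.0]
opening: 0.016
```

Run:
```python
from h import *
go([.51,.215,.235],[180,0,-94])
s=snap("side");crop(s,"s6",200,100,400,300,3); s=snap("wrist","w6")
```

```text
full [-1.21e+00  4.26e-01 -1.00e-03 -7.00e-03  3.00e-03 -3.71e-01] clipped [-1.     0.352 -0.001 -0.006  0.002 -0.307] n 1.21
```

View pics/s6.png

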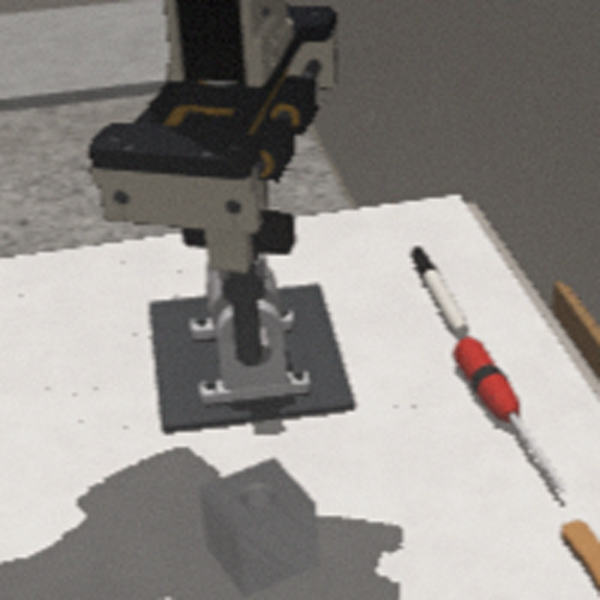

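View pics/w6.png

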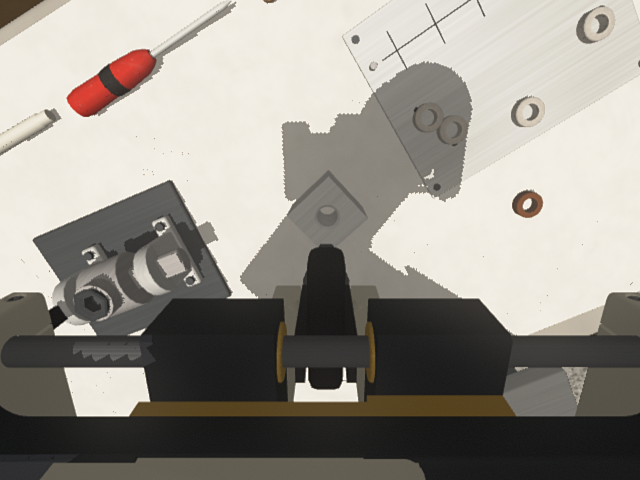

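Request:
{"method": "drive_tool", "body": {"moves": [[-1,0.35,0,-0.007,0.003,-0.37],[-1,0.35,0,-0.007,0.003,-0.37],[-1,0.35,0,-0.007,0.003,-0.37],[-1,0.35,0,-0.007,0.003,-0.37],[-1,0.35,0,-0.007,0.003,-0.37]]}}

```text
clock: 8.15
tool_pos: [0.5035, 0.1825, 0.2285]
orientation: [179.5, -0.2, -94.0]
force: [-0.2, -0.2, -1.2]
opening: 0.0154
```

Run:
```python
from h import *
go([.5178,.24,.21],[180,0,-94])
s=snap("wrist","w7"); print("hole",back(s,327,214,.055))
```

```text
full [-0.389 -0.069  0.121  0.008 -0.003 -0.   ] clipped [-0.389 -0.069  0.121  0.008 -0.003 -0.   ] n 1
hole [0.50492718 0.18001604 0.055     ]
```

View pics/w7.png

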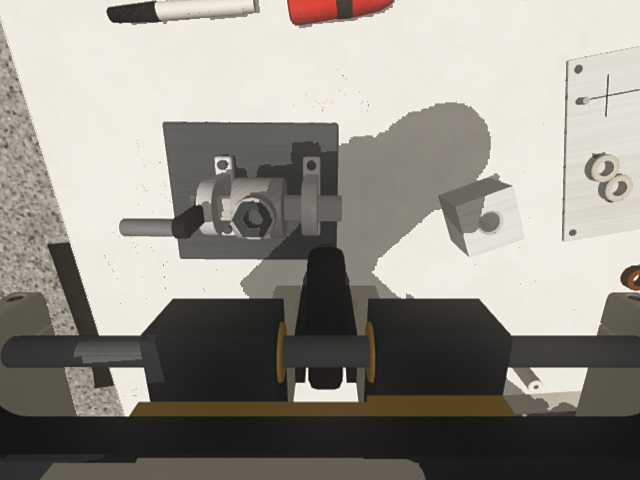

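Run:
```python
from h import *
s=snap("wrist"); print("hole",back(s,490,221,.055),"mouth",back(s,254,217,.109))
crop(s,"w7c",215,180,295,250,8)
```

```text
hole [0.48649379 0.02220742 0.055     ] mouth [0.52012853 0.23702044 0.109     ]
```

View pics/w7c.png

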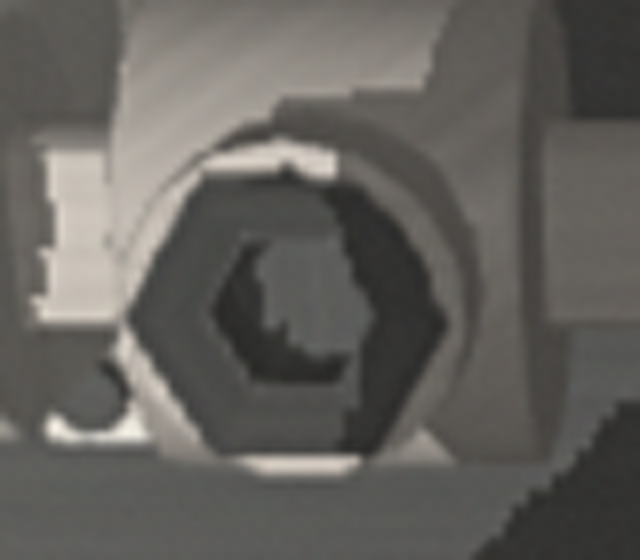

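Run:
```python
from h import *
go([.518,.2396,.21],[180,0,-94])
```

```text
full [-0.399 -0.069  0.127  0.007 -0.003 -0.002] clipped [-0.399 -0.069  0.127  0.007 -0.003 -0.002] n 1
```

Request:
{"method": "drive_tool", "body": {"moves": [[-0.4,-0.07,0.125,0.007,-0.003,0],[-0.4,-0.07,0.125,0.007,-0.003,0],[-0.4,-0.07,0.125,0.007,-0.003,0],[-0.4,-0.07,0.125,0.007,-0.003,0],[-0.4,-0.07,0.125,0.007,-0.003,0]]}}

```text
clock: 8.75
tool_pos: [0.5181, 0.2385, 0.2106]
orientation: [180.0, 0.0, -94.2]
force: [0.1, 0.5, -0.8]
opening: 0.0158
```

Run:
```python
from h import *
go([.518,.2396,.1715],[180,0,-94])
s=snap("side");crop(s,"s8",220,60,340,260,3)
```

```text
full [-0.007  0.001  0.261  0.     0.    -0.003] clipped [-0.007  0.001  0.261  0.     0.    -0.003] n 1
```

View pics/s8.png

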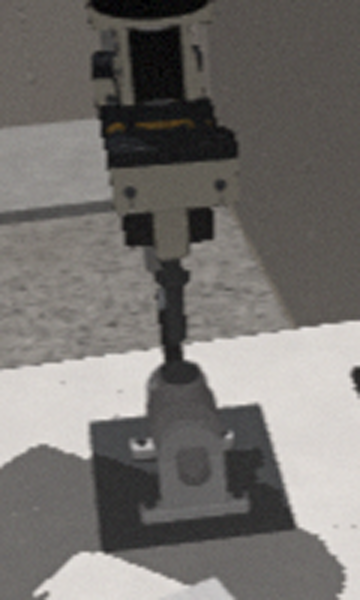

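Request:
{"method": "drive_tool", "body": {"moves": [[-0.006,0,0.08,0,0,0],[-0.006,0,0.14,0,0,0],[-0.006,0,0.19,0,0,0],[-0.006,0,0.19,0,0,0]]}}

```text
clock: 9.2
tool_pos: [0.5175, 0.2389, 0.1806]
orientation: [179.9, -0.1, -94.2]
force: [-0.3, 0.1, -0.3]
opening: 0.0153
```

Request:
{"method": "drive_tool", "body": {"moves": [[0,0,0.025,0,0,0],[0,0,0.05,0,0,0],[0,0,0.075,0,0,0],[0,0,0.085,0,0,0],[0,0,0.085,0,0,0]]}}

```text
clock: 9.7
tool_pos: [0.5194, 0.2401, 0.1709]
orientation: [-179.8, 0.1, -94.1]
force: [-3.0, 0.6, 17.9]
opening: 0.0162
```

Request:
{"method": "drive_tool", "body": {"moves": [[0,0,-0.005,0,0,0.1],[0,0,-0.005,0,0,0.2],[0,0,-0.005,0,0,0.3],[0,0,-0.005,0,0,0.4],[0,0,-0.005,0,0,0.5],[0,0,-0.005,0,0,0.6]]}}

```text
clock: 10.3
tool_pos: [0.5191, 0.2399, 0.1721]
orientation: [-179.9, 0.1, -130.4]
force: [-2.2, -0.5, 4.8]
opening: 0.0156
```

Run:
```python
from h import *
o=sensors.get_obs();print(o["moment"],o["force"],o["joint_pos"]);s=snap("wrist","w9");s=snap("top");crop(s,"t9",150,180,300,300,5)
```

```text
[-0.06885259  1.34066195  0.06921733] [-2.23797005 -0.47700623  4.75738709] [ 44.46037301  13.21453911 -17.18966765   0.09167766 -59.44256374
   5.14010577]
```

View pics/w9.png

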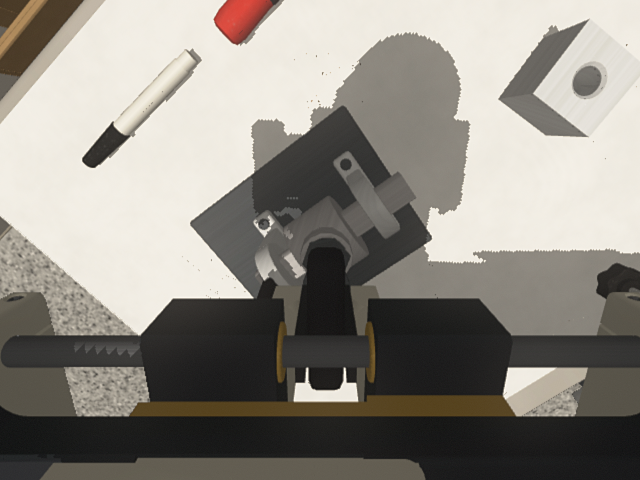

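Request:
{"method": "drive_tool", "body": {"moves": [[0,0,0,0,0,0.12],[0,0,0,0,0,0.24],[0,0,0,0,0,0.36],[0,0,0,0,0,0.48],[0,0,0,0,0,0.6],[0,0,0,0,0,0.72],[0,0,0,0,0,0.84],[0,0,0,0,0,0.96]]}}

```text
clock: 11.2
tool_pos: [0.5182, 0.2396, 0.172]
orientation: [180.0, 0.1, 171.8]
force: [-5.3, 0.0, 5.7]
opening: 0.0161
```

Run:
```python
from h import *
o=sensors.get_obs();print(o["moment"],o["force"],o["joint_pos"]);s=snap("wrist","w10")
```

```text
[0.15690824 1.97514964 0.05697049] [-5.27531404  0.04873271  5.68154217] [ 44.47826794  13.18836416 -17.21783078   0.06075871 -59.53289714
 -52.7077022 ]
```

Request:
{"method": "drive_tool", "body": {"moves": [[0,0,0,0,0,0.1],[0,0,0,0,0,0.2],[0,0,0,0,0,0.3],[0,0,0,0,0,0.4],[0,0,0,0,0,0.5]]}}

```text
clock: 11.75
tool_pos: [0.5177, 0.2397, 0.172]
orientation: [180.0, 0.0, 141.3]
force: [-4.2, 1.9, 5.2]
opening: 0.0156
```

Run:
```python
from h import *
o=sensors.get_obs();print(o["moment"],o["force"],o["joint_pos"]);s=snap("wrist","w10")
```

```text
[0.73719806 1.78872    0.03719745] [-4.16815276  1.87718737  5.24549711] [ 4.44995802e+01  1.31714895e+01 -1.72209084e+01  1.85140771e-02
 -5.95738737e+01 -8.32108094e+01]
```

View pics/w10.png

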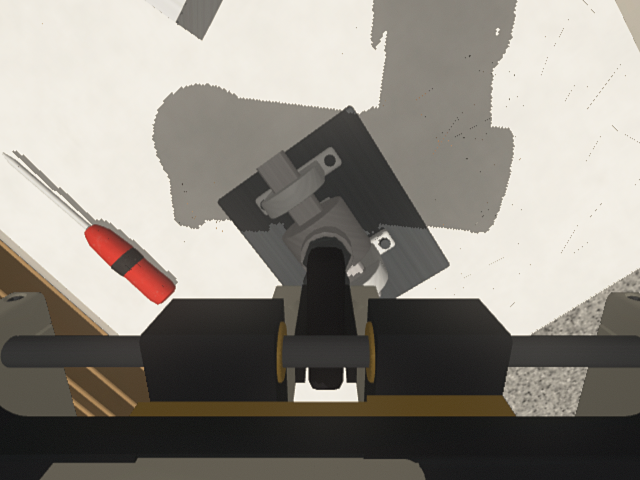

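Request:
{"method": "drive_tool", "body": {"moves": [[0,0,0,0,0,0.06],[0,0,0,0,0,0.12],[0,0,0,0,0,0.18]]}}

```text
clock: 12.1
tool_pos: [0.5174, 0.2398, 0.172]
orientation: [180.0, -0.0, 130.3]
force: [-3.7, 1.5, 3.3]
opening: 0.0156
```

Run:
```python
from h import *
o=sensors.get_obs();print(o["moment"],o["force"],o["orientation"],o["tau"])
```

```text
[ 0.62401989  1.37710069 -0.01645172] [-3.66077576  1.51446308  3.34553432] [ 1.79973285e+02 -5.91331012e-03  1.30258403e+02] [ -1.52739376 -43.79439712  26.3831985    7.16745973   0.57037974
   0.98658688]
```

Request:
{"method": "drive_tool", "body": {"moves": [[0,0,0,0,0,0.04],[0,0,0,0,0,0.08],[0,0,0,0,0,0.08]]}}

```text
clock: 12.4
tool_pos: [0.5173, 0.2399, 0.172]
orientation: [180.0, -0.0, 125.6]
force: [-2.5, 0.8, 3.0]
opening: 0.0156
```

Run:
```python
from h import *
o=sensors.get_obs();print(o["moment"],o["force"],o["orientation"],o["tau"])
```

```text
[0.59894759 1.04721188 0.08134161] [-2.45222468  0.77911529  2.99122502] [ 1.79977903e+02 -1.61709924e-02  1.25644490e+02] [ -1.32922813 -44.2737329   26.50532305   6.99217916   0.40333346
  -0.72032791]
```

Request:
{"method": "drive_tool", "body": {"moves": [[0,0,0,0,0,0.05],[0,0,0,0,0,0.1],[0,0,0,0,0,0.1]]}}

```text
clock: 12.7
tool_pos: [0.5172, 0.24, 0.1719]
orientation: [180.0, -0.0, 119.8]
force: [-2.1, 1.6, 2.9]
opening: 0.0159
```

Run:
```python
from h import *
o=sensors.get_obs();print(o["moment"],o["force"],o["orientation"],o["tau"]);s=snap("wrist");crop(s,"w11",220,220,430,420,3);crop(s,"w11b",0,0,640,480,1);s=snap("side");crop(s,"s11",220,100,340,260,4)
```

```text
[0.6513042  0.93664171 0.12779957] [-2.1190277   1.58520578  2.9313518 ] [ 1.79982421e+02 -2.26199580e-02  1.19805112e+02] [ -1.36391077 -44.459306    26.52505696   6.97459549   0.31786756
  -0.90803783]
```

View pics/w11.png

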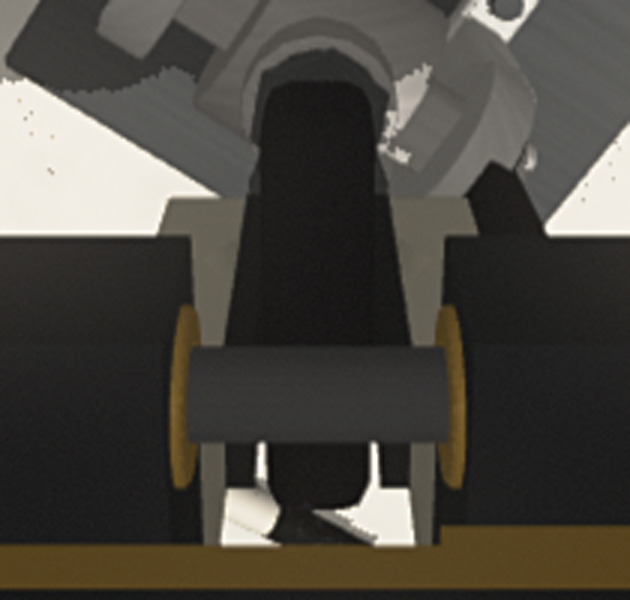

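View pics/s11.png

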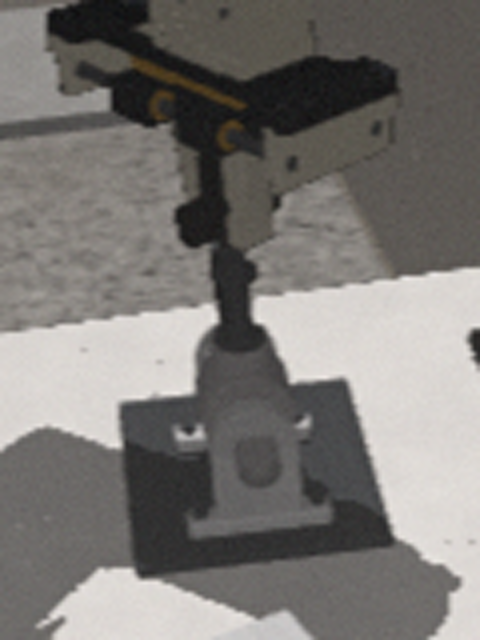

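Request:
{"method": "drive_tool", "body": {"moves": [[0,0,0,0,0,0.06],[0,0,0,0,0,0.12],[0,0,0,0,0,0.12]]}}

```text
clock: 13.1
tool_pos: [0.5172, 0.2401, 0.1719]
orientation: [180.0, -0.0, 112.7]
force: [-3.4, 2.5, 2.1]
opening: 0.0157
```

Run:
```python
from h import *
o=sensors.get_obs();print(o["moment"],o["force"],o["orientation"],o["tau"]);s=snap("wrist");crop(s,"w12",220,220,430,420,3)
```

```text
[0.7233549  0.99480599 0.15205298] [-3.35601902  2.54048012  2.072249  ] [ 1.79986160e+02 -3.10795079e-02  1.12746843e+02] [ -1.51846457 -44.5383203   26.5110755    7.08895057   0.26370596
  -1.05035998]
```

View pics/w12.png

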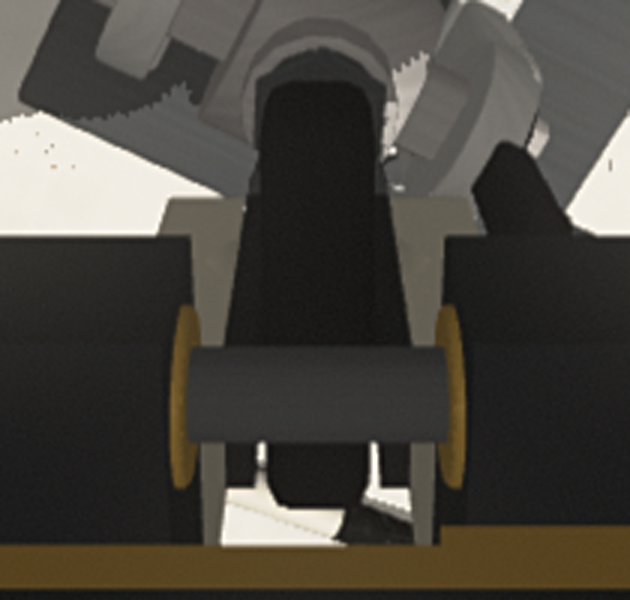

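Request:
{"method": "drive_tool", "body": {"moves": [[0,0,0,0,0,-0.05],[0,0,0,0,0,-0.05],[0,0,0,0,0,-0.05]]}}

```text
clock: 13.45
tool_pos: [0.5172, 0.2401, 0.1719]
orientation: [180.0, -0.0, 115.9]
force: [-3.1, 1.3, 2.2]
opening: 0.0159
```

Run:
```python
from h import *
o=sensors.get_obs();print(o["moment"],o["force"],o["orientation"],o["tau"])
s=snap("side");crop(s,"s13",250,110,310,210,6)
for z in (.146,.109,.187): print(z,(proj(s,[.5178,.24,z])-[250,110])*6)
```

```text
[0.58772647 0.93674867 0.03284064] [-3.14548914  1.33710944  2.24302926] [ 1.79982452e+02 -3.26541609e-02  1.15850960e+02] [ -1.24020305 -44.43558812  26.49826348   7.03603908   0.30653321
   0.11307331]
0.146 [169.50834023 352.93794003]
0.109 [176.77077214 440.25344461]
0.187 [161.05053749 251.25060953]
```

View pics/s13.png

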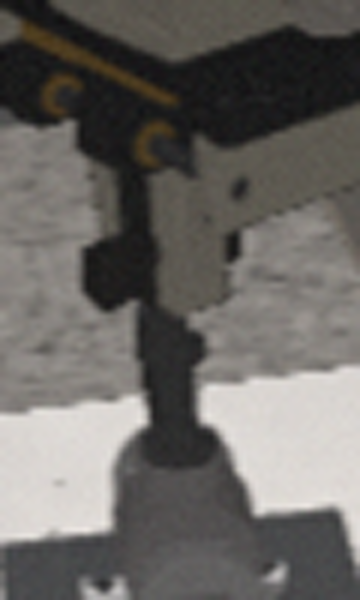

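Request:
{"method": "drive_tool", "body": {"moves": [[0,0,-0.06,0,0,-0.02],[0,0,-0.12,0,0,-0.02],[0,0,-0.2,0,0,-0.02],[0,0,-0.3,0,0,-0.02],[0,0,-0.36,0,0,-0.02],[0,0,-0.36,0,0,-0.02]]}}

```text
clock: 14.1
tool_pos: [0.5182, 0.2406, 0.2285]
orientation: [179.7, -0.1, 117.0]
force: [-0.1, -0.7, -0.5]
opening: 0.0157
```

Run:
```python
from h import *
s=snap("wrist","w14")
go([.495,.185,.23],[180,0,116])
```

```text
full [-0.26  -0.302 -0.02   0.003 -0.001  0.017] clipped [-0.26  -0.302 -0.02   0.003 -0.001  0.017] n 1
```

View pics/w14.png

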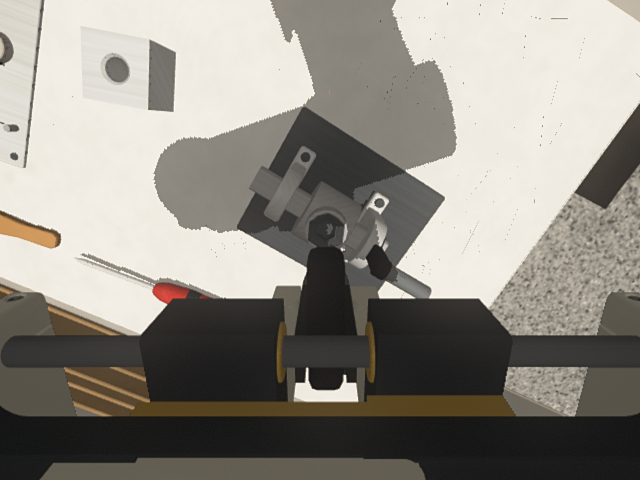

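Request:
{"method": "drive_tool", "body": {"moves": [[0,0.3,-0.1,0,0,0],[0,0.3,-0.1,0,0,0],[0,0.3,-0.1,0,0,0],[0,0.3,-0.1,0,0,0]]}}

```text
clock: 14.55
tool_pos: [0.5571, 0.2603, 0.2414]
orientation: [179.9, -0.1, 117.0]
force: [-0.3, 0.1, -1.2]
opening: 0.0156
```

Run:
```python
from h import *
s=snap("wrist","w15"); u,v=proj(s,[.518,.24,.109]); print(u,v)
u,v=int(u),int(v); crop(s,"w15c",u-35,v-30,u+35,v+30,10); np.savez("w15.npz",**{k:s[k] for k in s})
# predicted outer hex corners for joint angle a (cw), flats facing stand x
for a in(0,6,-10,-20):
    th=np.radians(-4-a+30+60*np.arange(6)); r=.0208/2/np.cos(np.pi/6)
    print(a,[((proj(s,[.518+r*np.cos(t),.24+r*np.sin(t),.109])-[u-35,v-30])*10).round() for t in th])
```

```text
325.093987380498 176.41786398464478
0 [array([348., 451.]), array([477., 381.]), array([481., 232.]), array([354., 153.]), array([223., 227.]), array([222., 376.])]
6 [array([333., 450.]), array([468., 393.]), array([488., 246.]), array([369., 154.]), array([232., 214.]), array([215., 362.])]
-10 [array([374., 450.]), array([489., 357.]), array([467., 210.]), array([328., 155.]), array([212., 250.]), array([237., 397.])]
-20 [array([399., 443.]), array([496., 333.]), array([449., 191.]), array([302., 161.]), array([205., 276.]), array([255., 416.])]
```

View pics/w15c.png

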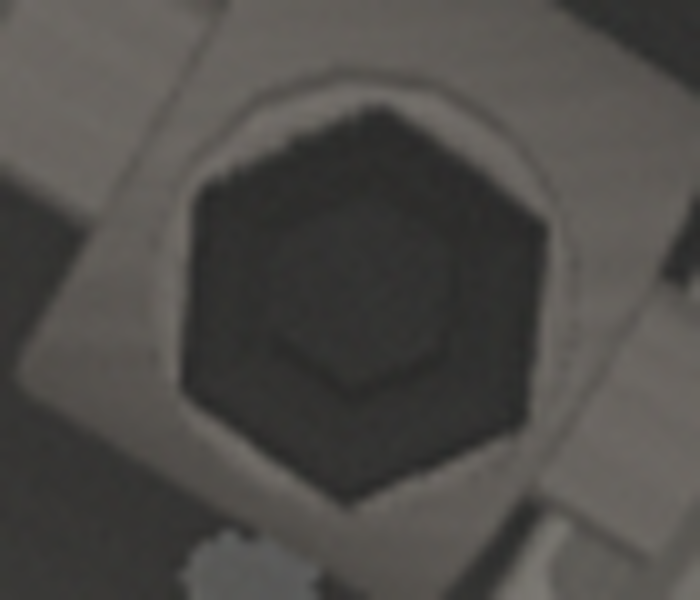

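Run:
```python
from h import *
s=snap("wrist"); crop(s,"w16",270,220,380,420,4); s=snap("top"); crop(s,"t16",130,150,310,300,4)
```

```text
(no output)
```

View pics/w16.png

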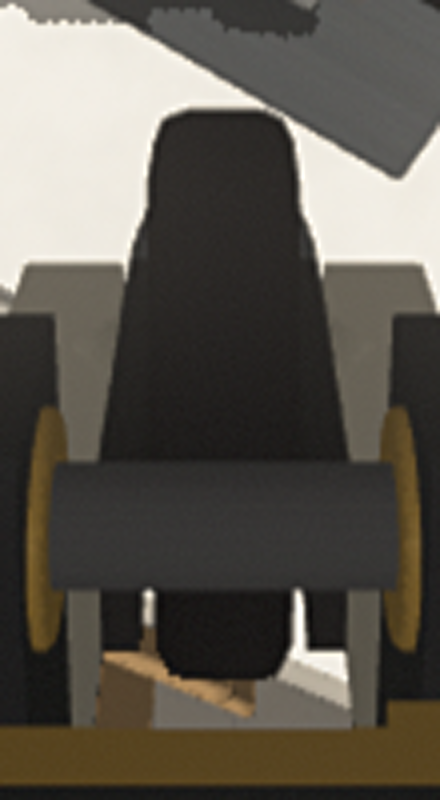

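Run:
```python
from h import *
go([.5178,.2398,.205],[180,0,140])
```

```text
full [-0.003 -0.297  0.248  0.002 -0.001 -0.383] clipped [-0.003 -0.297  0.248  0.002 -0.001 -0.383] n 1
```

Request:
{"method": "drive_tool", "body": {"moves": [[0,-0.3,0.1,0.002,0,-0.14],[0,-0.3,0.245,0.002,0,-0.28],[0,-0.3,0.245,0.002,0,-0.38],[0,-0.3,0.245,0.002,0,-0.38],[0,-0.3,0.245,0.002,0,-0.38],[0,-0.3,0.245,0.002,0,-0.38]]}}

```text
clock: 15.3
tool_pos: [0.5174, 0.2402, 0.2058]
orientation: [179.9, -0.0, 139.7]
force: [0.2, -0.3, -0.8]
opening: 0.0158
```

Run:
```python
from h import *
print(sensors.get_obs()["tau"])
go([.5178,.2398,.1725],[180,0,140])
```

```text
[ 2.31308065e-02 -4.48578572e+01  2.81235391e+01  6.76818788e+00
 -7.52983871e-02 -1.78791513e-02]
full [-0.004 -0.001  0.222  0.001 -0.    -0.005] clipped [-0.004 -0.001  0.222  0.001 -0.    -0.005] n 1
```

Request:
{"method": "drive_tool", "body": {"moves": [[-0.004,0,0.08,0,0,0],[-0.004,0,0.13,0,0,0],[-0.004,0,0.16,0,0,0],[-0.004,0,0.19,0,0,0],[-0.004,0,0.22,0,0,0],[-0.004,0,0.22,0,0,0]]}}

```text
clock: 15.9
tool_pos: [0.5173, 0.2394, 0.1721]
orientation: [-180.0, -0.0, 139.7]
force: [-0.1, -1.5, -1.5]
opening: 0.0159
```

Request:
{"method": "drive_tool", "body": {"moves": [[0,0,0,0,0,0.08],[0,0,0,0,0,0.16],[0,0,0,0,0,0.16],[0,0,0,0,0,0.16]]}}

```text
clock: 16.3
tool_pos: [0.5169, 0.2393, 0.1717]
orientation: [-179.9, -0.1, 130.2]
force: [-2.2, -0.2, -2.1]
opening: 0.0158
```

Run:
```python
from h import *
o=sensors.get_obs();print(o["tau"][5],o["moment"])
```

```text
-0.20164077635854483 [0.0723465  0.73644282 0.04026   ]
```

Request:
{"method": "drive_tool", "body": {"moves": [[0,0,0,0,0,0.08],[0,0,0,0,0,0.16],[0,0,0,0,0,0.16],[0,0,0,0,0,0.16]]}}

```text
clock: 16.7
tool_pos: [0.5168, 0.2395, 0.1716]
orientation: [-179.9, -0.1, 120.8]
force: [-3.3, 1.0, -0.7]
opening: 0.0161
```

Run:
```python
from h import *
o=sensors.get_obs();print(o["tau"][5],o["moment"])
```

```text
-0.21643385756760836 [0.4650558  0.98219531 0.05538219]
```

Request:
{"method": "drive_tool", "body": {"moves": [[0,0,0,0,0,0.08],[0,0,0,0,0,0.14],[0,0,0,0,0,0.14],[0,0,0,0,0,0.14]]}}

```text
clock: 17.1
tool_pos: [0.5167, 0.2397, 0.1716]
orientation: [-179.9, -0.1, 112.6]
force: [-2.6, 1.6, -0.3]
opening: 0.0158
```

Run:
```python
from h import *
o=sensors.get_obs();print(o["tau"][5],o["moment"])
```

```text
-0.1395880663767457 [0.74133875 1.22778788 0.05348298]
```

Request:
{"method": "drive_tool", "body": {"moves": [[0,0,-0.06,0,0,-0.05],[0,0,-0.12,0,0,-0.05],[0,0,-0.2,0,0,-0.05],[0,0,-0.3,0,0,-0.05],[0,0.1,-0.4,0,0,-0.05],[0,0.3,-0.45,0,0,-0.05],[0,0.3,-0.45,0,0,-0.05],[0,0.3,-0.45,0,0,-0.05]]}}

```text
clock: 17.9
tool_pos: [0.559, 0.2569, 0.2399]
orientation: [-180.0, -0.1, 115.6]
force: [-0.9, -0.9, -0.2]
opening: 0.0157
```

Run:
```python
from h import *
s=snap("wrist","w17"); u,v=proj(s,[.518,.24,.109]); print(u,v)
u,v=int(u),int(v); crop(s,"w17c",u-35,v-30,u+35,v+30,10)
for a in(0,6,-10,-20):
    th=np.radians(-4-a+30+60*np.arange(6)); r=.0208/2/np.cos(np.pi/6)
    P=[((proj(s,[.518+r*np.cos(t),.24+r*np.sin(t),.109])-[u-35,v-30])*10).round() for t in th]
    print(a,*P,[np.degrees(np.arctan2(*(P[i]-P[i+3])[::-1])).round(1) for i in range(3)])
```

```text
328.4932903979659 176.63855709228713
0 [356. 454.] [483. 380.] [484. 230.] [354. 155.] [225. 232.] [227. 382.] [np.float64(89.6), np.float64(29.8), np.float64(-30.6)]
6 [340. 454.] [475. 393.] [491. 244.] [370. 155.] [233. 219.] [220. 368.] [np.float64(95.7), np.float64(35.7), np.float64(-24.6)]
-10 [381. 452.] [494. 356.] [469. 208.] [328. 157.] [214. 256.] [242. 403.] [np.float64(79.8), np.float64(19.7), np.float64(-40.7)]
-20 [406. 445.] [501. 331.] [451. 190.] [303. 164.] [208. 281.] [261. 421.] [np.float64(69.9), np.float64(9.7), np.float64(-50.6)]
```

View pics/w17c.png

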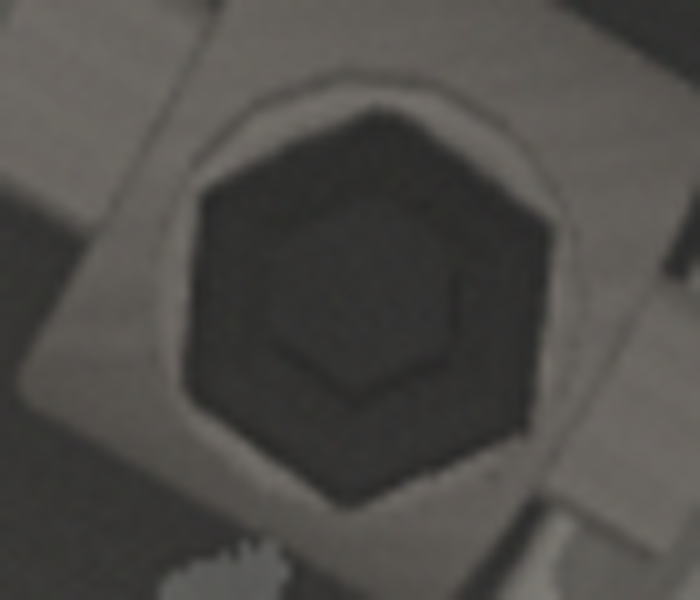

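View pics/w17.png

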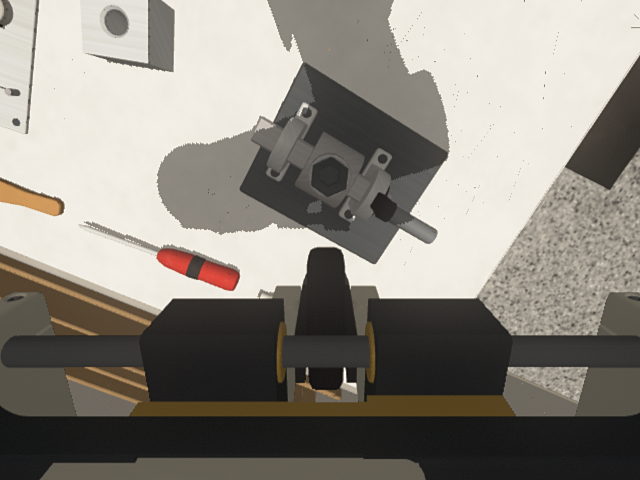

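Run:
```python
from h import *
s=snap("wrist"); ax=np.array([np.sin(np.radians(4)),np.cos(np.radians(4)),0]); c=np.array([.518,.2398,.066])
for L in(.06,.099):
  for th in(-.1,0,.1):
    x=np.array([np.cos(np.radians(4)),-np.sin(np.radians(4)),0]); print(L,th,proj(s,c+L*ax+.06*(np.sin(th)*x+np.cos(th)*np.array([0,0,1]))))
crop(s,"w18",350,180,450,310,6)
go([.4848,.0228,.18],[180,0,116])
```

```text
0.06 -0.1 [398.77449592 211.85056588]
0.06 0 [394.67336606 218.40396253]
0.06 0.1 [390.47722073 224.69659992]
0.099 -0.1 [439.66692216 235.36687638]
0.099 0 [435.46417061 241.67804499]
0.099 0.1 [431.08823961 247.69012184]
full [-1.195e+00 -1.113e+00  3.960e-01 -1.000e-03 -1.000e-03 -7.000e-03] clipped [-1.    -0.931  0.331 -0.001 -0.001 -0.006] n 1.195
```

View pics/w18.png

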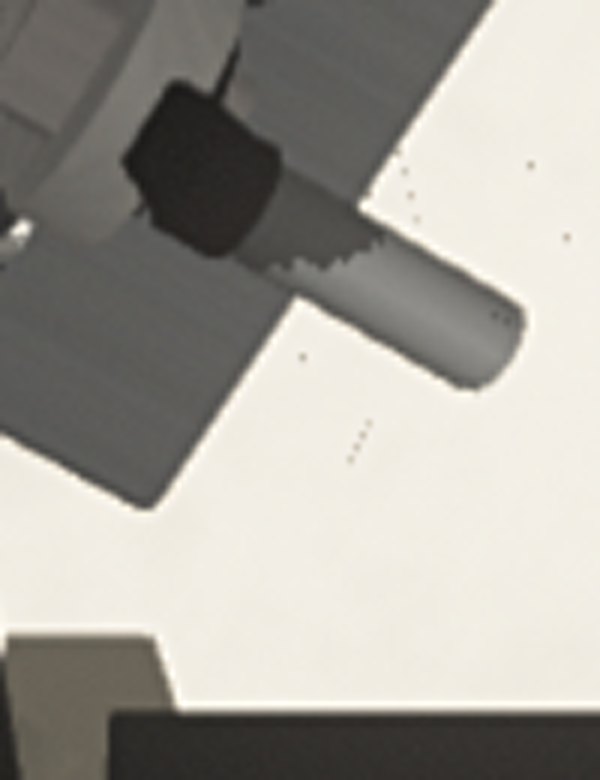

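Request:
{"method": "drive_tool", "body": {"moves": [[-0.9,-0.84,0.1,0,0,0],[-0.9,-0.84,0.1,0,0,0],[-0.9,-0.84,0.1,0,0,0],[-0.9,-0.84,0.1,0,0,0],[-0.9,-0.84,0.1,0,0,0],[-0.9,-0.84,0.1,0,0,0]]}}

```text
clock: 18.6
tool_pos: [0.5023, 0.0796, 0.2252]
orientation: [180.0, -0.1, 115.5]
force: [-0.3, 0.3, -1.3]
opening: 0.0156
```

Run:
```python
from h import *
s=snap("wrist","w19")
go([.485,.0232,.165],[180,0,116])
```

```text
full [-0.294 -0.271  0.4   -0.    -0.001 -0.007] clipped [-0.294 -0.271  0.4   -0.    -0.001 -0.007] n 1
```

View pics/w19.png

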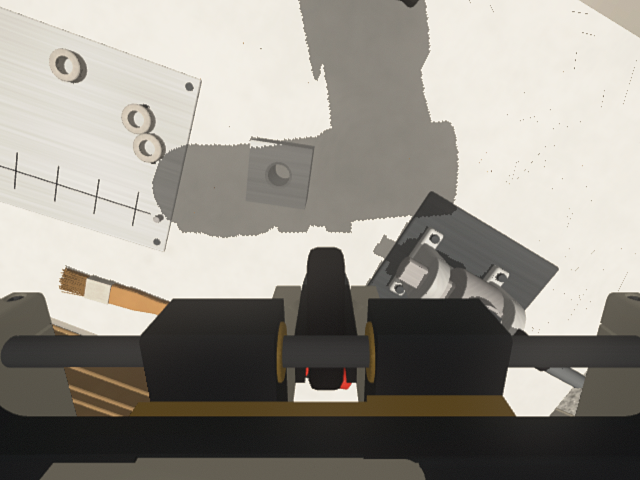

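Run:
```python
from h import *
s=snap("wrist"); crop(s,"w19c",230,120,330,220,6)
print(back(s,280,174,.055))
```

```text
[0.48333576 0.0249853  0.055     ]
```

View pics/w19c.png

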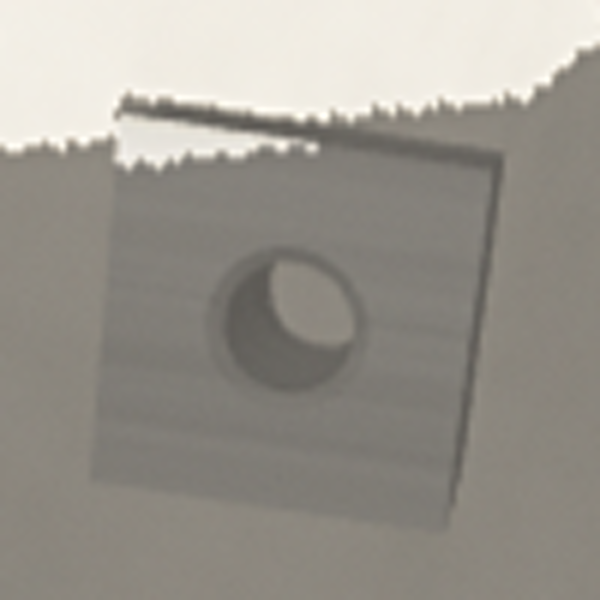

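Request:
{"method": "drive_tool", "body": {"moves": [[-0.294,-0.271,0.2,0,0,0],[-0.294,-0.271,0.4,0,0,0],[-0.294,-0.271,0.4,0,0,0],[-0.294,-0.271,0.4,0,0,0],[-0.294,-0.271,0.4,0,0,0]]}}

```text
clock: 19.2
tool_pos: [0.4868, 0.0248, 0.1662]
orientation: [179.9, -0.0, 115.7]
force: [0.0, 0.6, 0.5]
opening: 0.0159
```

Run:
```python
from h import *
s=snap("wrist"); go([.4848,.0235,.135],[180,0,116])
```

```text
full [-0.003 -0.016  0.208  0.002 -0.001 -0.005] clipped [-0.003 -0.016  0.208  0.002 -0.001 -0.005] n 1
```

Request:
{"method": "drive_tool", "body": {"moves": [[-0.003,-0.016,0.07,0.002,0,0],[-0.003,-0.016,0.14,0.002,0,0],[-0.003,-0.016,0.2,0.002,0,0],[-0.003,-0.016,0.2,0.002,0,0]]}}

```text
clock: 19.65
tool_pos: [0.4838, 0.0231, 0.1345]
orientation: [-179.8, -0.1, 115.7]
force: [-0.9, -0.4, -0.4]
opening: 0.0159
```

Run:
```python
from h import *
go([.4848,.0235,.081],[180,0,116])
s=snap("side");crop(s,"s20",240,180,340,310,5)
```

```text
full [-0.001  0.008  0.356 -0.003 -0.001 -0.006] clipped [-0.001  0.008  0.356 -0.003 -0.001 -0.006] n 1
```

View pics/s20.png

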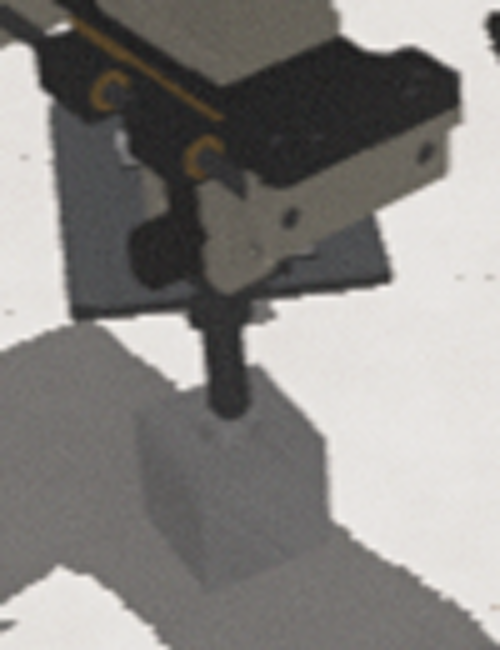

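Tip is over or just in the hole. Lower gently.

Request:
{"method": "drive_tool", "body": {"moves": [[0,0.006,0.04,-0.003,0,0],[0,0.006,0.08,-0.003,0,0],[0,0.006,0.1,-0.003,0,0]]}}

```text
clock: 20.0
tool_pos: [0.485, 0.0233, 0.1203]
orientation: [179.9, -0.0, 115.7]
force: [-1.9, -1.4, -0.1]
opening: 0.016
```

Request:
{"method": "drive_tool", "body": {"moves": [[0,0,0.05,0,0,0],[0,0,0.1,0,0,0],[0,0,0.15,0,0,0],[0,0,0.2,0,0,0],[0,0,0.235,0,0,0],[0,0,0.235,0,0,0]]}}

```text
clock: 20.6
tool_pos: [0.4846, 0.0233, 0.084]
orientation: [-180.0, -0.0, 115.7]
force: [-0.5, -0.5, 0.1]
opening: 0.0157
```

Request:
{"method": "drive_tool", "body": {"moves": [[0,0,0.01,0,0,0],[0,0,0.02,0,0,0],[0,0,0.022,0,0,0]]}}

```text
clock: 20.9
tool_pos: [0.4848, 0.0234, 0.0809]
orientation: [-180.0, -0.0, 115.7]
force: [-0.8, -0.1, 2.2]
opening: 0.0162
```

Request:
{"method": "drive_tool", "body": {"moves": [[0,0,0,0,0,0],[0,0,0,0,0,0],[0,0,0,0,0,0],[0,0,0,0,0,0]], "fingers": -0.2}}

```text
clock: 21.3
tool_pos: [0.4849, 0.0234, 0.081]
orientation: [180.0, -0.0, 115.7]
force: [-0.5, 0.6, 0.2]
opening: 0.0346
```

Request:
{"method": "drive_tool", "body": {"moves": [[0,0,-0.15,0,0,0],[0,0,-0.35,0,0,0],[0,0,-0.6,0,0,0],[0,0,-0.9,0,0,0],[0,0,-1,0,0,0],[0,0,-1,0,0,0]]}}

```text
clock: 21.9
tool_pos: [0.4864, 0.0238, 0.234]
orientation: [179.6, 0.0, 115.7]
force: [-0.4, -0.5, -0.8]
opening: 0.035
```

Run:
```python
from h import *
s=snap("side");crop(s,"s21",240,180,340,310,5);s=snap("top");crop(s,"t21",280,180,510,345,3.4)
print(sensors.get_obs()["joint_pos"])
```

```text
[ 2.60073091e+01  2.20912889e+00 -2.21172887e+01 -5.62548333e-02
 -6.56276131e+01 -9.03151639e+01]
```

View pics/s21.png

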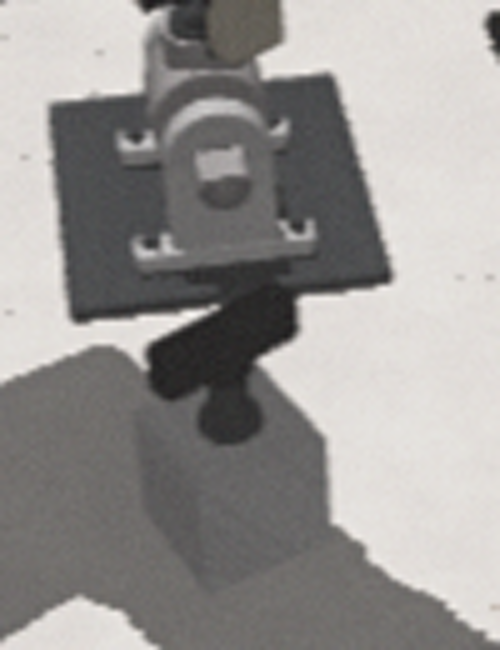

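View pics/t21.png

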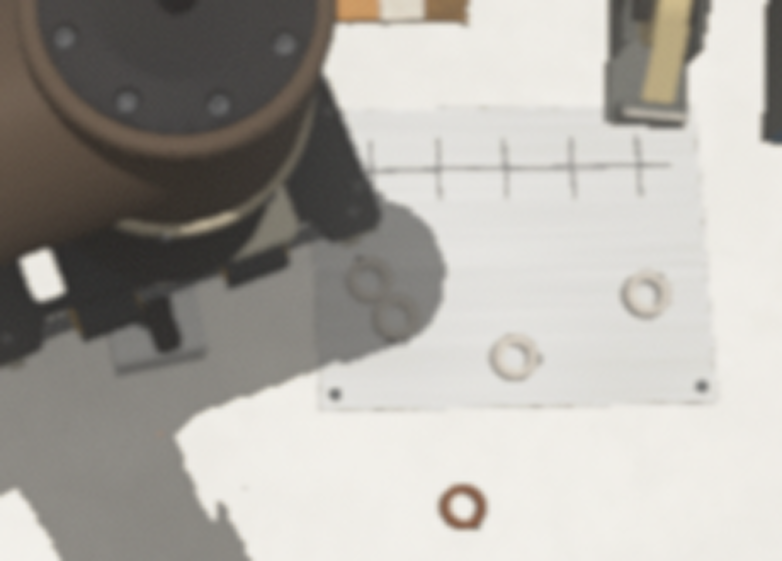

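Run:
```python
from h import *
go([.54,-.09,.28],[180,0,-173.2])
s=snap("top");p=snap("side")
print("brush",back(s,350,182,.01),back(s,415,181,.01)); print("disp",back(s,460,215,.0),back(s,482,216,.0),back(s,488,168,.05))
crop(p,"disp",400,330,520,430,6)
```

```text
full [-8.410e-01  5.000e-03 -3.290e-01  1.000e-03 -0.000e+00 -1.186e+00] clipped [-0.709  0.004 -0.277  0.001 -0.    -1.   ] n 1.186
brush [ 0.69002735 -0.01305406  0.01      ] [ 0.70542318 -0.15292207  0.01      ]
disp [ 0.64144735 -0.25559291  0.        ] [ 0.64365151 -0.30296223  0.        ] [ 0.73522477 -0.29869909  0.05      ]
```

View pics/disp.png

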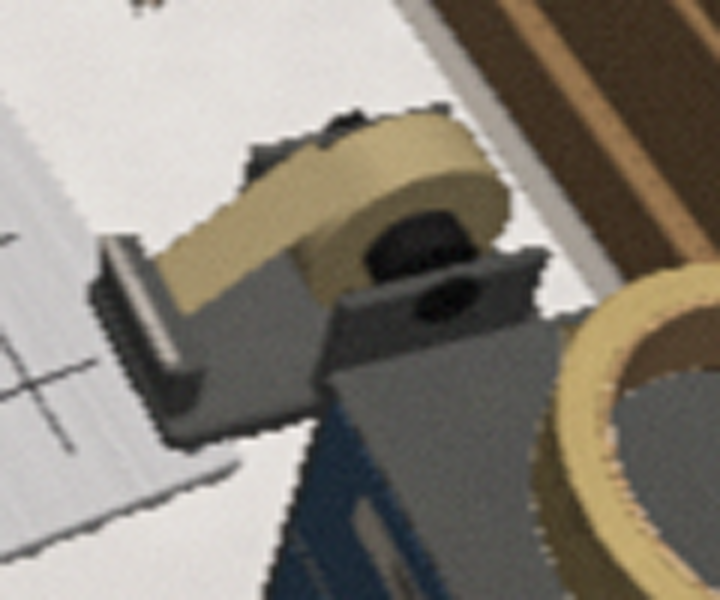

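Request:
{"method": "drive_tool", "body": {"moves": [[-0.7,0,-0.28,0,0,-0.15],[-0.7,0,-0.28,0,0,-0.29],[-0.7,0,-0.28,0,0,-0.43],[-0.7,0,-0.28,0,0,-0.57],[-0.7,0,-0.28,0,0,-0.71],[-0.7,0,-0.28,0,0,-0.85],[-0.7,0,-0.28,0,0,-1],[-0.7,0,-0.28,0,0,-1]], "fingers": 0}}

```text
clock: 22.9
tool_pos: [0.5293, -0.0716, 0.2701]
orientation: [-180.0, -0.3, 176.0]
force: [0.1, 0.4, 0.7]
opening: 0.0438
```

Run:
```python
from h import *
go([.54,-.09,.28],[180,0,-173.2])
s=snap("wrist","w22")
```

```text
full [-0.08  -0.118 -0.066 -0.    -0.004 -0.18 ] clipped [-0.08  -0.118 -0.066 -0.    -0.004 -0.18 ] n 1
```

View pics/w22.png

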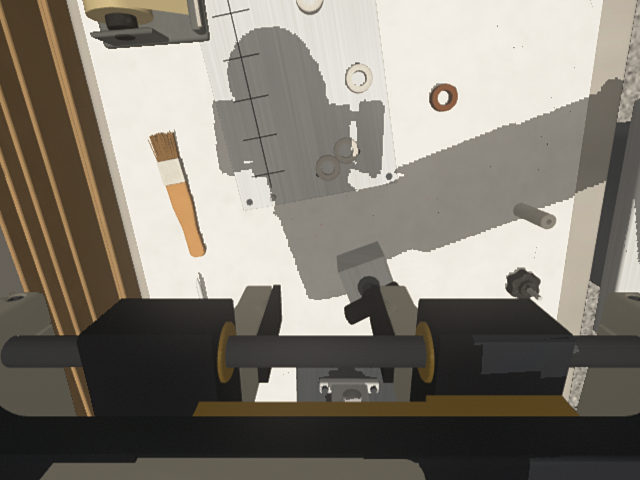

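Request:
{"method": "drive_tool", "body": {"moves": [[-0.08,-0.45,-0.06,0,0,-0.1],[-0.08,-0.45,-0.06,0,0,-0.18],[-0.08,-0.45,-0.06,0,0,-0.18],[-0.08,-0.45,-0.06,0,0,-0.18],[-0.08,-0.45,-0.06,0,0,-0.18]]}}

```text
clock: 23.45
tool_pos: [0.5362, -0.1393, 0.2784]
orientation: [180.0, -0.3, -173.4]
force: [0.3, -0.2, 0.8]
opening: 0.0442
```

Run:
```python
from h import *
s=snap("wrist","w23"); crop(s,"w23c",180,0,440,290,2.5)
```

```text
(no output)
```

View pics/w23c.png

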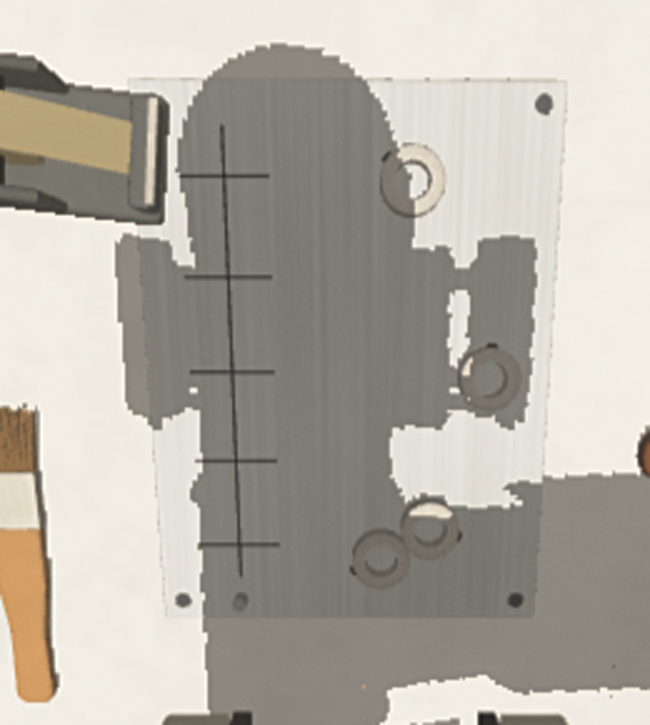

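Run:
```python
from h import *
s=snap("wrist")
M=np.array([back(s,180+a/2.5,b/2.5,.005)[:2] for a,b in((240,545),(236,461),(232,372),(228,277),(224,176))]);print(M,np.diff(M,axis=0),np.hypot(*np.diff(M,axis=0).T))
# fit
i=np.arange(5);c=np.polyfit(i,M,1);print("fit",[ (c[1]+c[0]*k).round(4) for k in i],c[0],np.degrees(np.arctan2(c[0][0],-c[0][1])))
for a,b in((381,559),(430,527),(489,379),(413,180)): print(back(s,180+a/2.5,b/2.5,.016)[:2])
```

```text
[[ 0.59302428 -0.10609607]
 [ 0.59807093 -0.14779801]
 [ 0.60299725 -0.18943823]
 [ 0.60781984 -0.23124863]
 [ 0.61252075 -0.27297795]] [[ 0.00504666 -0.04170194]
 [ 0.00492631 -0.04164022]
 [ 0.00482259 -0.0418104 ]
 [ 0.00470091 -0.04172932]] [0.0420062  0.04193061 0.04208761 0.04199327]
fit [array([ 0.5931, -0.1061]), array([ 0.598 , -0.1478]), array([ 0.6029, -0.1895]), array([ 0.6078, -0.2312]), array([ 0.6126, -0.273 ])] [ 0.00487418 -0.04172144] 6.663479618953473
[ 0.52273472 -0.10993456]
[ 0.50110116 -0.12860064]
[ 0.48379943 -0.20088589]
[ 0.52975938 -0.27967151]
```

Run:
```python
from h import *
go([.5227,-.1099,.06],[180,0,131])
```

```text
full [ 0.06   0.203  1.459 -0.002 -0.004  0.928] clipped [ 0.041  0.139  1.    -0.001 -0.003  0.636] n 1.459
```

Request:
{"method": "drive_tool", "body": {"moves": [[0.06,0.2,0.3,0,-0.004,0.14],[0.06,0.2,0.6,0,-0.004,0.28],[0.06,0.2,0.8,0,-0.004,0.42],[0.06,0.2,1,0,-0.004,0.56],[0.06,0.2,1,0,-0.004,0.7],[0.06,0.2,1,0,-0.004,0.84],[0.06,0.2,1,0,-0.004,0.93],[0.06,0.2,1,0,-0.004,0.93]]}}

```text
clock: 24.35
tool_pos: [0.5232, -0.1098, 0.1289]
orientation: [-179.9, 0.0, 130.8]
force: [-0.2, -0.6, 0.3]
opening: 0.0437
```

Run:
```python
from h import *
go([.5227,-.1099,.03],[180,0,131])
s=snap("wrist","w24")
```

```text
full [ 0.002 -0.002  0.659 -0.002  0.001 -0.003] clipped [ 0.002 -0.002  0.659 -0.002  0.001 -0.003] n 1
```

View pics/w24.png

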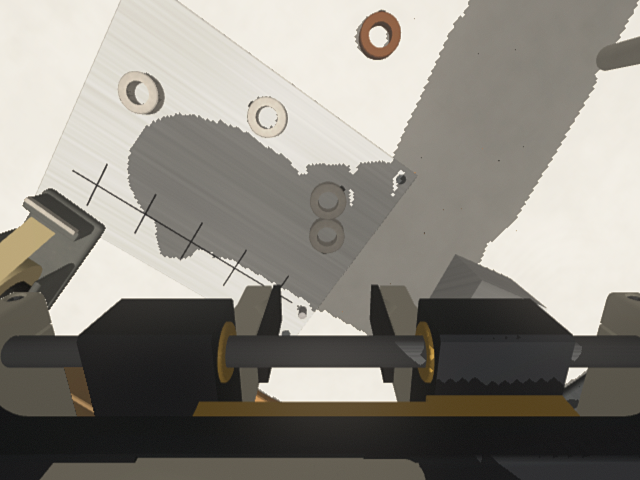

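Request:
{"method": "drive_tool", "body": {"moves": [[0.002,-0.002,0.3,0,0,0],[0.002,-0.002,0.55,0,0,0],[0.002,-0.002,0.66,0,0,0],[0.002,-0.002,0.66,0,0,0]]}}

```text
clock: 24.8
tool_pos: [0.5207, -0.1099, 0.0276]
orientation: [-179.7, -0.1, 131.2]
force: [0.2, 0.3, 1.4]
opening: 0.0436
```

Run:
```python
from h import *
go([.5227,-.1099,.0085],[180,0,131])
s=snap("wrist"); print(back(s,326,235,.016))
s=snap("side");crop(s,"s24",250,280,400,390,5)
```

```text
full [-0.009  0.011  0.127 -0.006 -0.002  0.003] clipped [-0.009  0.011  0.127 -0.006 -0.002  0.003] n 1
[ 0.49694104 -0.13061548  0.016     ]
```

View pics/s24.png

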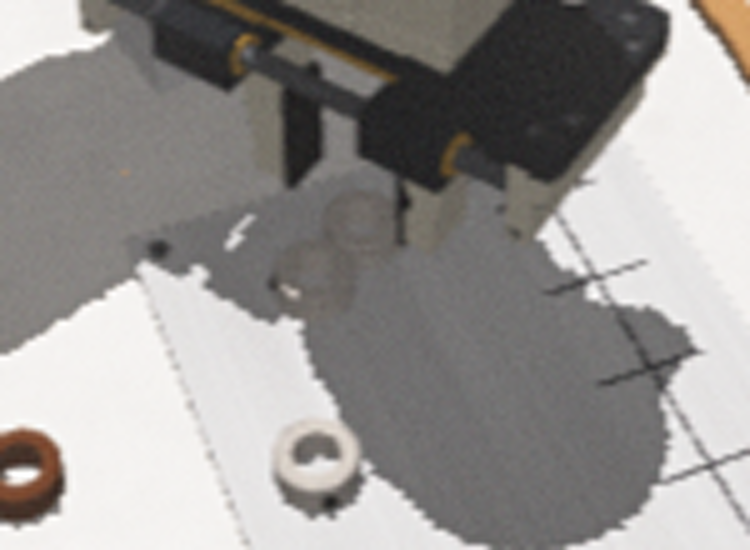

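Collar 1 lies between the fingers. Lower and close.

Request:
{"method": "drive_tool", "body": {"moves": [[-0.009,0.011,0.06,-0.006,0,0],[-0.009,0.011,0.12,-0.006,0,0],[-0.009,0.011,0.125,-0.006,0,0],[-0.009,0.011,0.125,-0.006,0,0]]}}

```text
clock: 25.3
tool_pos: [0.5251, -0.1099, 0.0115]
orientation: [179.8, 0.0, 131.2]
force: [0.6, -0.4, 0.3]
opening: 0.0441
```

Request:
{"method": "drive_tool", "body": {"moves": [[0,0,0,0,0,0],[0,0,0,0,0,0],[0,0,0,0,0,0],[0,0,0,0,0,0]], "fingers": -1}}

```text
clock: 25.7
tool_pos: [0.5252, -0.1098, 0.0118]
orientation: [179.8, 0.1, 131.2]
force: [-1.6, 1.6, 2.0]
opening: 0.026
```

Request:
{"method": "drive_tool", "body": {"moves": [[0,0,-0.1,0,0,0],[0,0,-0.25,0,0,0],[0,0,-0.25,0,0,0],[0,0,-0.25,0,0,0]]}}

```text
clock: 26.1
tool_pos: [0.5253, -0.1098, 0.0496]
orientation: [179.7, 0.1, 131.2]
force: [-0.0, -0.0, -0.8]
opening: 0.0258
```

Run:
```python
from h import *
go([.5931,-.1061,.04],[180,0,-173.3])
s=snap("wrist","w25")
```

```text
full [-0.279  0.356  0.067  0.004  0.004 -0.926] clipped [-0.279  0.356  0.067  0.004  0.004 -0.926] n 1
```

View pics/w25.png

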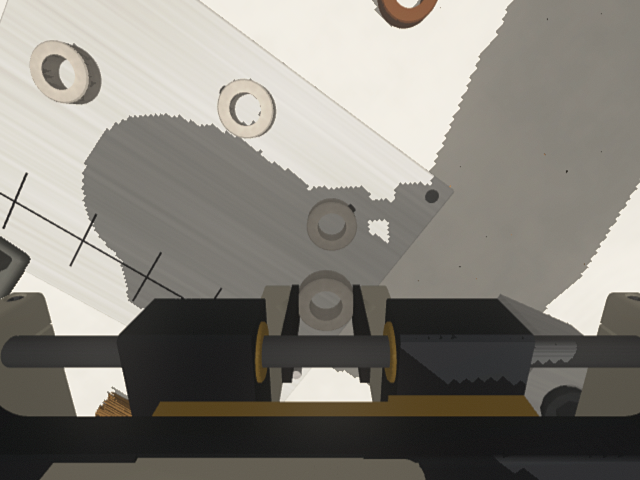

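Run:
```python
from h import *
s=snap("wrist"); o=sensors.get_obs(); R=Ro.from_euler('xyz',o["orientation"],degrees=True)
crop(s,"w25c",260,180,400,400,3)
for z in(.043,.055):
    q=back(s,326,300,z); print(q, R.inv().apply(q-o["tool_pos"]))
print([proj(s,o["tool_pos"]+R.apply([a,0,0])) for a in(-.013,0,.013)], proj(s,o["tool_pos"]+R.apply([0,-.0095,0])))
```

```text
[ 0.52584367 -0.10878652  0.043     ] [1.01481338e-05 1.73119474e-03 5.73041537e-03]
[ 0.52111997 -0.11293416  0.055     ] [-6.82283558e-06 -4.51212741e-03 -6.29193060e-03]
[array([299.69601561, 302.24638445]), array([325.99332541, 302.26657626]), array([352.29267469, 302.28676964])] [326.01268869 284.71356898]
```

View pics/w25c.png

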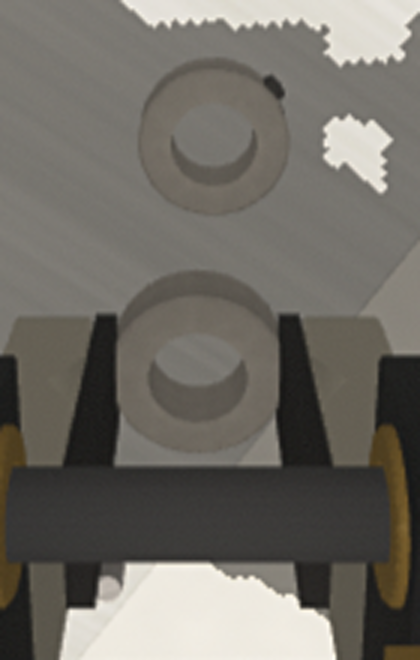

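Run:
```python
from h import *
go([.5928,-.1036,.04],[180,0,-173.3])
```

```text
full [-0.268  0.37   0.06   0.003  0.002 -0.926] clipped [-0.268  0.37   0.06   0.003  0.002 -0.926] n 1
```

Request:
{"method": "drive_tool", "body": {"moves": [[-0.27,0.37,0,0.003,0.002,-0.14],[-0.27,0.37,0.06,0.003,0.002,-0.28],[-0.27,0.37,0.06,0.003,0.002,-0.42],[-0.27,0.37,0.06,0.003,0.002,-0.56],[-0.27,0.37,0.06,0.003,0.002,-0.7],[-0.27,0.37,0.06,0.003,0.002,-0.84],[-0.27,0.37,0.06,0.003,0.002,-0.926],[-0.27,0.37,0.06,0.003,0.002,-0.926]]}}

```text
clock: 27.0
tool_pos: [0.5924, -0.1039, 0.0389]
orientation: [180.0, -0.1, -173.2]
force: [-1.7, 1.0, -0.6]
opening: 0.0259
```

Run:
```python
from h import *
s=snap("wrist","w26")
go([.5928,-.1036,.0125],[180,0,-173.3])
```

```text
full [-0.003  0.002  0.177  0.    -0.002 -0.002] clipped [-0.003  0.002  0.177  0.    -0.002 -0.002] n 1
```

View pics/w26.png

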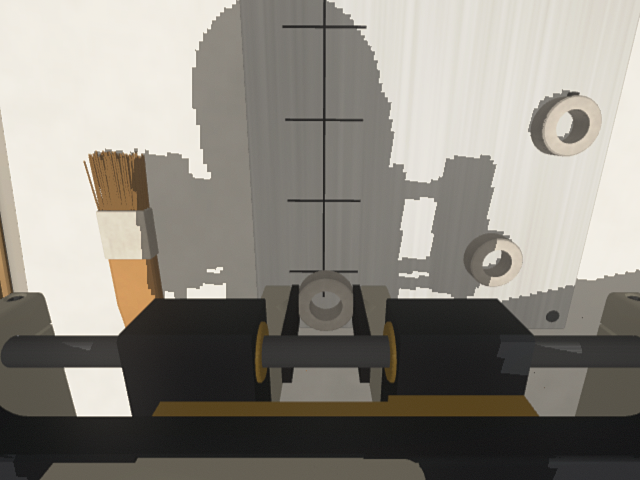

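Request:
{"method": "drive_tool", "body": {"moves": [[-0.003,0,0.08,0,0,0],[-0.003,0,0.15,0,0,0],[-0.003,0,0.175,0,0,0],[-0.003,0,0.175,0,0,0]]}}

```text
clock: 27.45
tool_pos: [0.592, -0.1039, 0.0119]
orientation: [-180.0, -0.2, -173.4]
force: [0.1, 0.6, 0.5]
opening: 0.0259
```

Run:
```python
from h import *
s=snap("wrist","w27"); crop(s,"w27c",260,240,400,400,4)
o=sensors.get_obs(); print(o["tool_pos"],[proj(s,[.5931+.0118*0,-.1061,z]) for z in(.005,.017)])
```

```text
[ 0.59230105 -0.10390529  0.01196266] [array([324.08055512, 292.92668586]), array([324.10641773, 304.17456279])]
```

View pics/w27c.png

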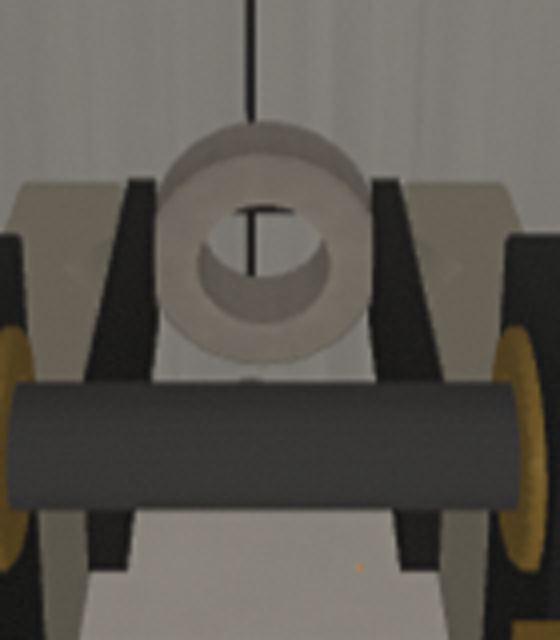

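Request:
{"method": "drive_tool", "body": {"moves": [[-0.008,0,0,0,0,0],[-0.008,0,0,0,0,0],[-0.008,0,0.002,0,0,0]]}}

```text
clock: 27.8
tool_pos: [0.5929, -0.1038, 0.0117]
orientation: [180.0, -0.2, -173.5]
force: [-4.5, 0.4, 8.8]
opening: 0.026
```

Request:
{"method": "drive_tool", "body": {"moves": [[0,0,0,0,0,0],[0,0,0,0,0,0],[0,0,0,0,0,0],[0,0,-0.1,0,0,0],[0,0,-0.25,0,0,0],[0,0,-0.4,0,0,0],[0,0,-0.4,0,0,0]], "fingers": 0}}

```text
clock: 28.5
tool_pos: [0.5955, -0.1038, 0.0748]
orientation: [-180.0, 0.1, -173.4]
force: [0.1, 0.1, 0.2]
opening: 0.0436
```

Run:
```python
from h import *
s=snap("wrist","w28"); print([proj(s,[.5931,-.1061,z]) for z in(.005,.017)])
go([.5,-.11,.1],[180,0,-173.3])
```

```text
[array([329.5818618 , 251.80809303]), array([329.78248292, 258.06061691])]
full [ 0.63   0.03  -0.178 -0.    -0.001 -0.003] clipped [ 0.63   0.03  -0.178 -0.    -0.001 -0.003] n 1
```

View pics/w28.png

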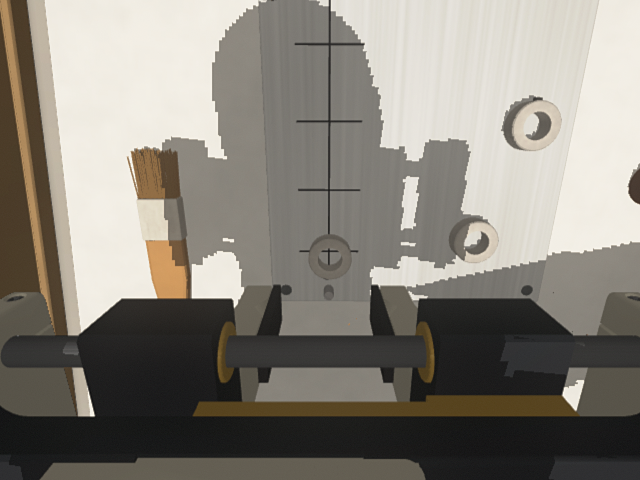

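Run:
```python
from h import *
s=snap("wrist"); crop(s,"w28c",440,80,580,280,4); c2=back(s,474,240.5,.0165);print(c2,back(s,536,124,.0165))
go([c2[0],c2[1],.06],[180,0,-173.3])
```

```text
[ 0.50253072 -0.1286391   0.0165    ] [ 0.48412787 -0.20147319  0.0165    ]
full [ 0.621 -0.096  0.082  0.    -0.003 -0.003] clipped [ 0.621 -0.096  0.082  0.    -0.003 -0.003] n 1
```

View pics/w28c.png

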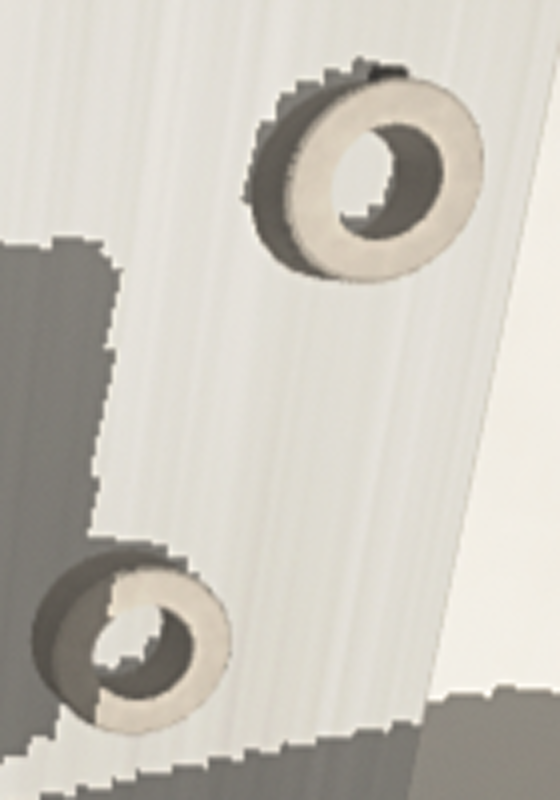

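Request:
{"method": "drive_tool", "body": {"moves": [[0.62,-0.09,0,0,-0.003,-0.14],[0.62,-0.09,0.09,0,-0.003,-0.28],[0.62,-0.09,0.09,0,-0.003,-0.42],[0.62,-0.09,0.09,0,-0.003,-0.5],[0.62,-0.09,0.09,0,-0.003,-0.5]]}}

```text
clock: 29.1
tool_pos: [0.5019, -0.1278, 0.0581]
orientation: [179.9, -0.0, -143.4]
force: [0.6, 0.0, -0.9]
opening: 0.0438
```

Run:
```python
from h import *
s=snap("wrist","w29")
go([.5015,-.1277,.03],[180,0,-143.3])
go([.5015,-.1277,.0115],[180,0,-143.3])
```

```text
full [ 0.003  0.003  0.188  0.001 -0.    -0.005] clipped [ 0.003  0.003  0.188  0.001 -0.    -0.005] n 1
full [ 0.003  0.003  0.311  0.001 -0.    -0.005] clipped [ 0.003  0.003  0.311  0.001 -0.    -0.005] n 1
```

View pics/w29.png

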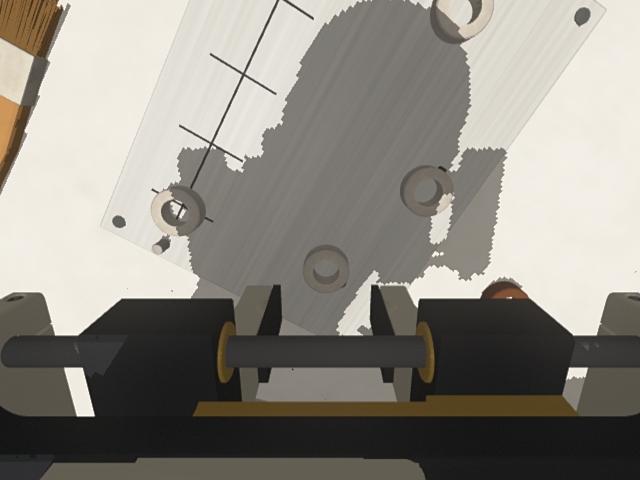

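Request:
{"method": "drive_tool", "body": {"moves": [[0.003,0.003,0.1,0,0,0],[0.003,0.003,0.2,0,0,0],[0.003,0.003,0.29,0,0,0],[0.003,0.003,0.31,0,0,0],[0.003,0.003,0.31,0,0,0]]}}

```text
clock: 29.65
tool_pos: [0.5012, -0.1276, 0.011]
orientation: [179.9, -0.1, -143.7]
force: [-0.4, -0.9, 1.3]
opening: 0.044
```

Request:
{"method": "drive_tool", "body": {"moves": [[0,0,0,0,0,0],[0,0,0,0,0,0],[0,0,0,0,0,0],[0,0,0,0,0,0]], "fingers": -1}}

```text
clock: 30.05
tool_pos: [0.5016, -0.1275, 0.0115]
orientation: [179.9, -0.0, -143.7]
force: [-0.1, 0.9, 0.7]
opening: 0.0261
```

Request:
{"method": "drive_tool", "body": {"moves": [[0,0,-0.1,0,0,0],[0,0,-0.2,0,0,0],[0,0,-0.2,0,0,0],[0,0,-0.2,0,0,0]]}}

```text
clock: 30.45
tool_pos: [0.5017, -0.1275, 0.0417]
orientation: [179.9, 0.0, -143.7]
force: [-0.5, -1.1, 0.1]
opening: 0.0262
```

Run:
```python
from h import *
s=snap("wrist"); crop(s,"w30",260,220,400,400,4); o=sensors.get_obs(); R=Ro.from_euler('xyz',o["orientation"],degrees=True)
for v in(296,300,304,308): q=back(s,326,v,o["tool_pos"][2]+.0055); print(v,R.inv().apply(q-o["tool_pos"]))
go([.598,-.1478,.04],[180,0,-173.3])
```

```text
296 [-0.0001231  -0.00684744 -0.00551269]
300 [-0.00012096 -0.00473664 -0.0055088 ]
304 [-0.00011882 -0.00260951 -0.00550489]
308 [-0.00011665 -0.00046587 -0.00550094]
full [-0.439 -0.49   0.007  0.002 -0.001  0.493] clipped [-0.439 -0.49   0.007  0.002 -0.001  0.493] n 1
```

View pics/w30.png

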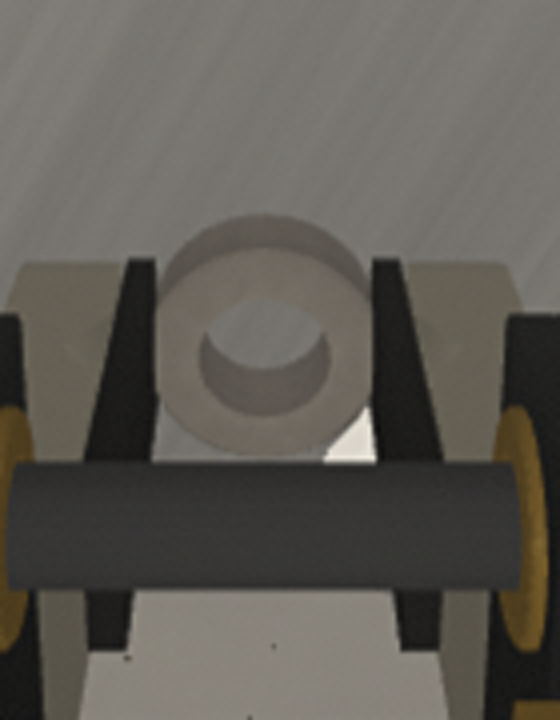

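Request:
{"method": "drive_tool", "body": {"moves": [[-0.44,-0.487,0,0,0,0.14],[-0.44,-0.487,0,0,0,0.28],[-0.44,-0.487,0,0,0,0.42],[-0.44,-0.487,0,0,0,0.493],[-0.44,-0.487,0,0,0,0.493],[-0.44,-0.487,0,0,0,0.493]]}}

```text
clock: 31.1
tool_pos: [0.5972, -0.1474, 0.0403]
orientation: [179.9, -0.2, -173.1]
force: [-0.2, 0.1, -0.2]
opening: 0.0258
```

Run:
```python
from h import *
s=snap("wrist"); crop(s,"w31",220,180,440,400,3)
print([proj(s,[.598,-.1478,z]) for z in(.005,)])
go([.598,-.1473,.0117],[180,0,-173.3])
```

```text
[array([324.17920411, 273.94803144])]
full [-0.005 -0.001  0.192  0.001 -0.002  0.002] clipped [-0.005 -0.001  0.192  0.001 -0.002  0.002] n 1
```

View pics/w31.png

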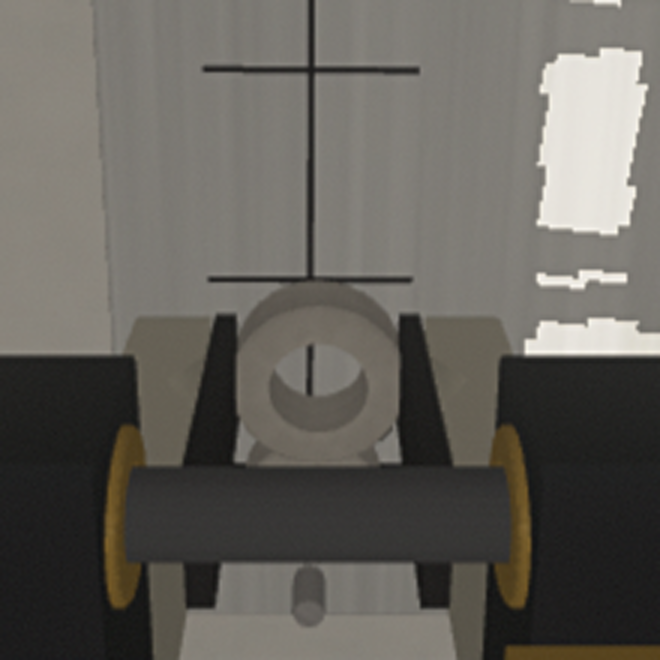

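Request:
{"method": "drive_tool", "body": {"moves": [[-0.006,0,0.08,0,0,0],[-0.006,0,0.15,0,0,0],[-0.006,0,0.185,0,0,0],[-0.006,0,0.188,0,0,0],[-0.006,0,0.188,0,0,0]]}}

```text
clock: 31.65
tool_pos: [0.5978, -0.1471, 0.0117]
orientation: [179.9, -0.2, -173.1]
force: [0.9, -0.3, -0.9]
opening: 0.0257
```

Run:
```python
from h import *
s=snap("wrist"); crop(s,"w32",260,220,400,400,4)
print([(proj(s,[.598,-.1478,z])-[260,220])*4 for z in(.005,.017)])
go([.598,-.1473,.0117],[180,0,-173.3])
```

```text
[array([261.56734204, 303.62760171]), array([261.97927364, 349.45184493])]
full [-0.    -0.001  0.001  0.001 -0.003  0.003] clipped [-0.    -0.001  0.001  0.001 -0.003  0.003] n 1
```

View pics/w32.png

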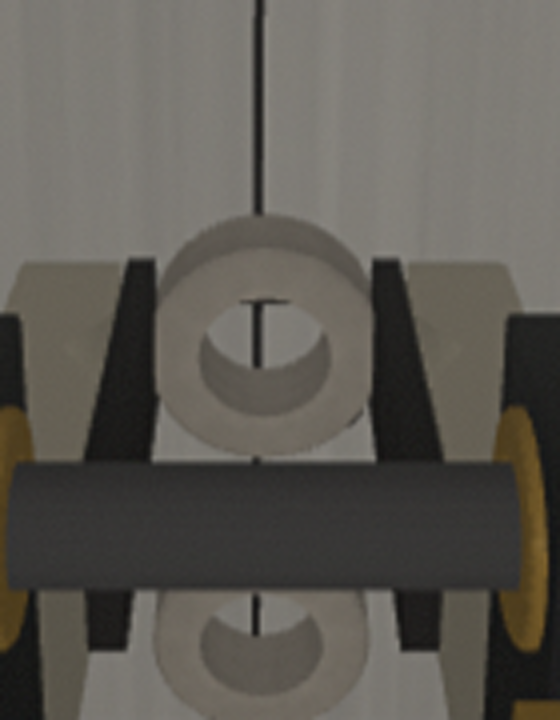

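Request:
{"method": "drive_tool", "body": {"moves": [[0,0,0,0,0,0],[0,0,0,0,0,0],[0,0,0,0,0,0],[0,0,-0.1,0,0,0],[0,0,-0.25,0,0,0],[0,0,-0.35,0,0,0],[0,0,-0.35,0,0,0]], "fingers": 0}}

```text
clock: 32.4
tool_pos: [0.5998, -0.1473, 0.067]
orientation: [180.0, 0.1, -173.1]
force: [0.7, -0.6, -0.4]
opening: 0.0437
```

Run:
```python
from h import *
go([.4837,-.2008,.06],[180,0,-173.3])
```

```text
full [ 0.811 -0.261  0.045  0.001  0.001  0.003] clipped [ 0.811 -0.261  0.045  0.001  0.001  0.003] n 1
```

Request:
{"method": "drive_tool", "body": {"moves": [[0.81,-0.26,0,0,0,0],[0.81,-0.26,0.04,0,0,0],[0.81,-0.26,0.04,0,0,0],[0.81,-0.26,0.04,0,0,0],[0.81,-0.26,0.04,0,0,0]]}}

```text
clock: 32.9
tool_pos: [0.4837, -0.2009, 0.0608]
orientation: [180.0, 0.1, -173.2]
force: [0.6, 0.9, -0.2]
opening: 0.0441
```

Run:
```python
from h import *
s=snap("wrist","w33"); print(proj(s,[.4837,-.2008,.017]))
go([.4837,-.2008,.0115],[180,0,-173.3])
```

```text
[325.63617943 269.40755778]
full [ 0.006 -0.     0.329  0.     0.002  0.003] clipped [ 0.006 -0.     0.329  0.     0.002  0.003] n 1
```

View pics/w33.png

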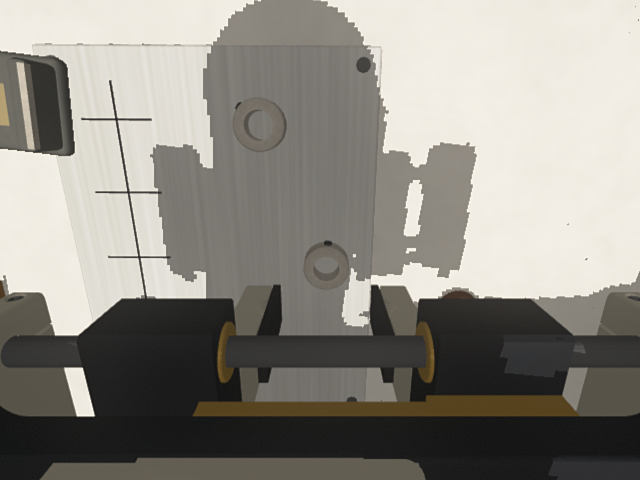

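Run:
```python
from h import *
s=snap("top"); print(back(s,416,328.5,.012)); go([.4837,-.2008,.0115],[180,0,-173.3])
```

```text
[ 0.38957839 -0.17370008  0.012     ]
full [ 0.008 -0.002  0.328  0.001  0.002  0.003] clipped [ 0.008 -0.002  0.328  0.001  0.002  0.003] n 1
```

Brown ring is well clear.

Request:
{"method": "drive_tool", "body": {"moves": [[0.004,0,0.1,0,0,0],[0.004,0,0.2,0,0,0],[0.006,0,0.3,0,0,0],[0.006,0,0.328,0,0,0],[0.006,0,0.328,0,0,0]]}}

```text
clock: 33.5
tool_pos: [0.4841, -0.2002, 0.0108]
orientation: [180.0, 0.0, -173.1]
force: [-0.5, -0.2, -0.0]
opening: 0.0437
```

Request:
{"method": "drive_tool", "body": {"moves": [[0,0,0,0,0,0],[0,0,0,0,0,0],[0,0,0,0,0,0],[0,0,0,0,0,0]], "fingers": -1}}

```text
clock: 33.9
tool_pos: [0.4846, -0.2003, 0.0114]
orientation: [180.0, 0.1, -173.1]
force: [-1.0, 0.8, 2.1]
opening: 0.0262
```

Request:
{"method": "drive_tool", "body": {"moves": [[0,0,-0.1,0,0,0],[0,0,-0.2,0,0,0],[0,0,-0.2,0,0,0],[0,0,-0.2,0,0,0]]}}

```text
clock: 34.3
tool_pos: [0.4847, -0.2002, 0.0415]
orientation: [180.0, 0.2, -173.1]
force: [-0.5, -0.1, 0.2]
opening: 0.0259
```

Run:
```python
from h import *
s=snap("wrist"); crop(s,"w34",260,220,400,400,4)
go([.6029,-.189,.041],[180,0,-173.3])
```

```text
full [-0.794 -0.021  0.002  0.001  0.002  0.004] clipped [-0.794 -0.021  0.002  0.001  0.002  0.004] n 1
```

View pics/w34.png

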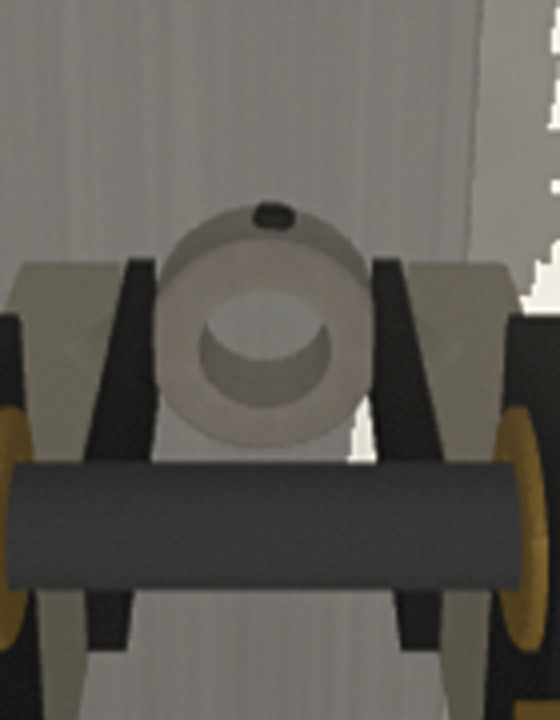

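Request:
{"method": "drive_tool", "body": {"moves": [[-0.794,-0.013,0,0,0.002,0.004],[-0.794,-0.013,0,0,0.002,0.004],[-0.794,-0.013,0,0,0.002,0.004],[-0.794,-0.013,0,0,0.002,0.004],[-0.794,-0.013,0,0,0.002,0.004]]}}

```text
clock: 34.85
tool_pos: [0.6016, -0.1876, 0.0397]
orientation: [179.9, -0.2, -173.3]
force: [-0.7, -0.7, -0.7]
opening: 0.026
```

Run:
```python
from h import *
go([.6027,-.1878,.0117],[180,0,-173.3])
```

```text
full [-0.008 -0.002  0.187  0.001 -0.003 -0.   ] clipped [-0.008 -0.002  0.187  0.001 -0.003 -0.   ] n 1
```

Request:
{"method": "drive_tool", "body": {"moves": [[-0.008,-0.002,0.08,0,-0.003,0],[-0.008,-0.002,0.15,0,-0.003,0],[-0.008,-0.002,0.18,0,-0.003,0],[-0.008,-0.002,0.184,0,-0.003,0],[-0.008,-0.002,0.184,0,-0.003,0]]}}

```text
clock: 35.35
tool_pos: [0.6022, -0.1878, 0.0117]
orientation: [179.9, -0.0, -173.3]
force: [-0.1, 0.1, 0.5]
opening: 0.0257
```

Run:
```python
from h import *
s=snap("wrist"); crop(s,"w35",260,220,400,400,4)
print([(proj(s,[.6029,-.1895,z])-[260,220])*4 for z in(.005,.017)])
```

```text
[array([259.26371023, 295.9548938 ]), array([259.24073334, 341.36238636])]
```

View pics/w35.png

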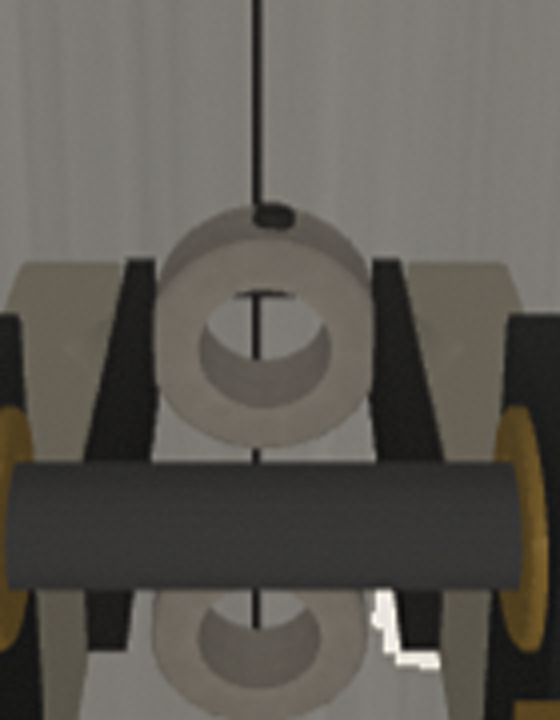

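Collar top centre (264,342) against target (259,341): under 1 mm. Release; on to the last one.

Request:
{"method": "drive_tool", "body": {"moves": [[0,0,0,0,0,0],[0,0,0,0,0,0],[0,0,0,0,0,0],[0,0,-0.1,0,0,0],[0,0,-0.25,0,0,0],[0,0,-0.4,0,0,0],[0,0,-0.4,0,0,0]], "fingers": 0}}

```text
clock: 36.1
tool_pos: [0.6048, -0.1882, 0.0754]
orientation: [-180.0, 0.3, -173.3]
force: [0.9, 0.7, 0.4]
opening: 0.0437
```

Run:
```python
from h import *
go([.5298,-.2797,.065],[180,0,-143.3])
s=snap("side");crop(s,"s36",300,310,450,430,5)
s=snap("wrist","w36")
```

```text
full [ 0.568 -0.548  0.066 -0.001  0.005 -0.5  ] clipped [ 0.568 -0.548  0.066 -0.001  0.005 -0.5  ] n 1
```

View pics/w36.png

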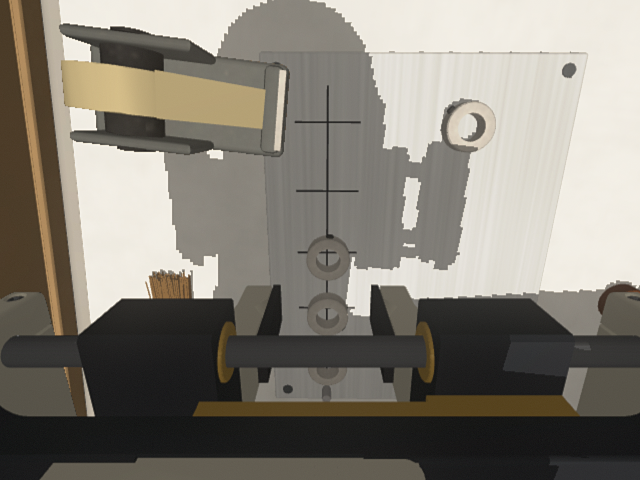

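View pics/s36.png

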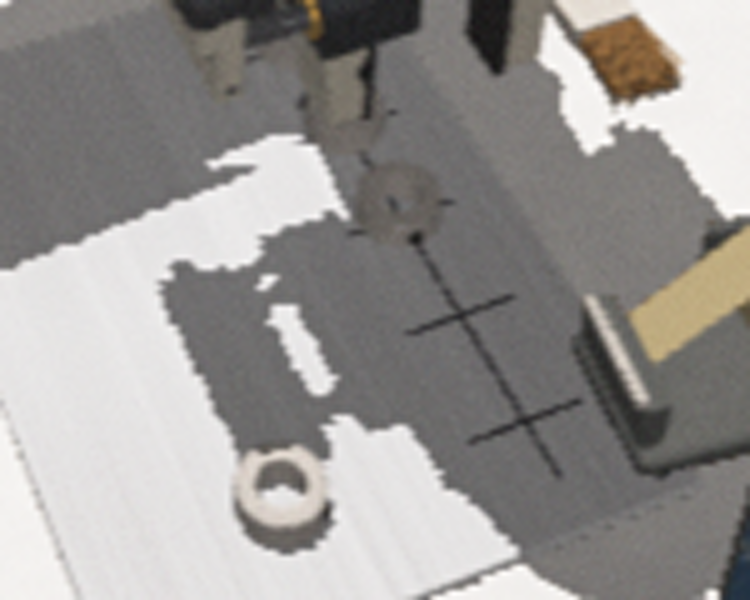

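Request:
{"method": "drive_tool", "body": {"moves": [[0.2,0,-0.3,0,0.005,0.1],[0.4,0,-0.6,0,0.005,0.24],[0.5,0,-0.6,0,0.005,0.38],[0.5,0,-0.6,0,0.005,0.52],[0.5,0,-0.6,0,0.005,0.66],[0.5,0,-0.6,0,0.005,0.8],[0.5,0,-0.6,0,0.005,0.94],[0.5,0,-0.6,0,0.005,1]]}}

```text
clock: 37.0
tool_pos: [0.5276, -0.1965, 0.1613]
orientation: [-179.9, -0.3, 126.3]
force: [0.8, 0.0, -0.6]
opening: 0.0439
```

Request:
{"method": "drive_tool", "body": {"moves": [[0,0,0,0,0,0.14],[0,0,0,0,0,0.28],[0,0,0,0,0,0.42],[0,0,0,0,0,0.56],[0,0,0,0,0,0.7],[0,0,0,0,0,0.84],[0,0,0,0,0,0.98],[0,0,0,0,0,1]]}}

```text
clock: 37.8
tool_pos: [0.527, -0.1964, 0.1603]
orientation: [-179.6, -0.1, 66.2]
force: [0.1, -0.5, 0.3]
opening: 0.0438
```

Run:
```python
from h import *
print(sensors.get_obs()["joint_pos"])
go([.5298,-.2797,.09],[180,0,36.7])
s=snap("wrist","w37"); print(proj(s,[.5298,-.2797,.017]))
```

```text
[  -0.66865414   13.33936577  -18.57803047   -0.27351454  -58.46907428
 -113.02518341]
full [-0.501  0.245  0.466 -0.008  0.001  0.491] clipped [-0.501  0.245  0.466 -0.008  0.001  0.491] n 1
[242.9040085  264.72903035]
```

View pics/w37.png

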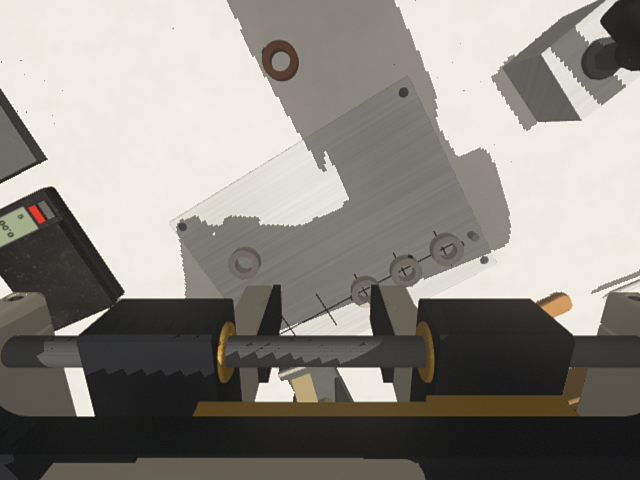

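Request:
{"method": "drive_tool", "body": {"moves": [[-0.5,0.245,0,-0.008,0,0.14],[-0.5,0.245,0.2,-0.008,0,0.28],[-0.5,0.245,0.47,-0.008,0,0.42],[-0.5,0.245,0.47,-0.008,0,0.49],[-0.5,0.245,0.47,-0.008,0,0.49],[-0.5,0.245,0.47,-0.008,0,0.49]]}}

```text
clock: 38.45
tool_pos: [0.5306, -0.2797, 0.0898]
orientation: [179.9, 0.0, 37.2]
force: [-0.4, 0.2, -0.2]
opening: 0.0437
```

Run:
```python
from h import *
s=snap("wrist","w38"); crop(s,"w38c",260,200,400,300,5); print((proj(s,[.5298,-.2797,.017])-[260,200])*5)
go([.5298,-.2797,.0115],[180,0,36.7])
```

```text
[322.18713656 257.67058246]
full [-0.006 -0.005  0.525  0.002 -0.     0.008] clipped [-0.006 -0.005  0.525  0.002 -0.     0.008] n 1
```

View pics/w38c.png

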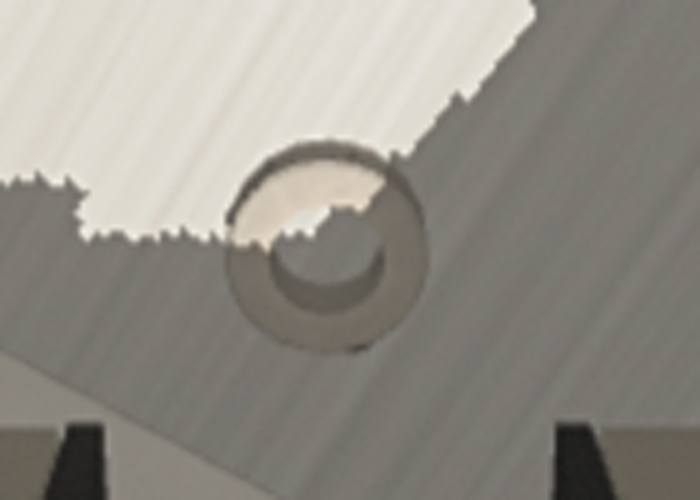

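Request:
{"method": "drive_tool", "body": {"moves": [[0,-0.005,0.2,0,0,0],[0,-0.005,0.35,0,0,0],[0,-0.005,0.46,0,0,0],[0,-0.005,0.52,0,0,0],[0,-0.005,0.52,0,0,0]]}}

```text
clock: 39.0
tool_pos: [0.5304, -0.2789, 0.0119]
orientation: [179.9, 0.0, 37.3]
force: [0.1, 0.6, 0.3]
opening: 0.0441
```

Request:
{"method": "drive_tool", "body": {"moves": [[0,0,0,0,0,0],[0,0,0,0,0,0],[0,0,0,0,0,0],[0,0,0,0,0,0]], "fingers": -1}}

```text
clock: 39.4
tool_pos: [0.531, -0.2791, 0.0129]
orientation: [179.8, -0.0, 37.3]
force: [0.0, -0.9, 5.9]
opening: 0.0257
```

Request:
{"method": "drive_tool", "body": {"moves": [[0,0,-0.1,0,0,0],[0,0,-0.2,0,0,0],[0,0,-0.2,0,0,0],[0,0,-0.2,0,0,0]]}}

```text
clock: 39.8
tool_pos: [0.531, -0.279, 0.0431]
orientation: [179.8, -0.1, 37.3]
force: [-0.7, -0.2, -0.4]
opening: 0.0258
```

Run:
```python
from h import *
s=snap("wrist"); crop(s,"w39",260,220,400,400,4)
go([.6078,-.2312,.041],[180,0,36.7])
```

```text
full [ 0.602  0.059  0.011  0.002 -0.001  0.01 ] clipped [ 0.602  0.059  0.011  0.002 -0.001  0.01 ] n 1
```

View pics/w39.png

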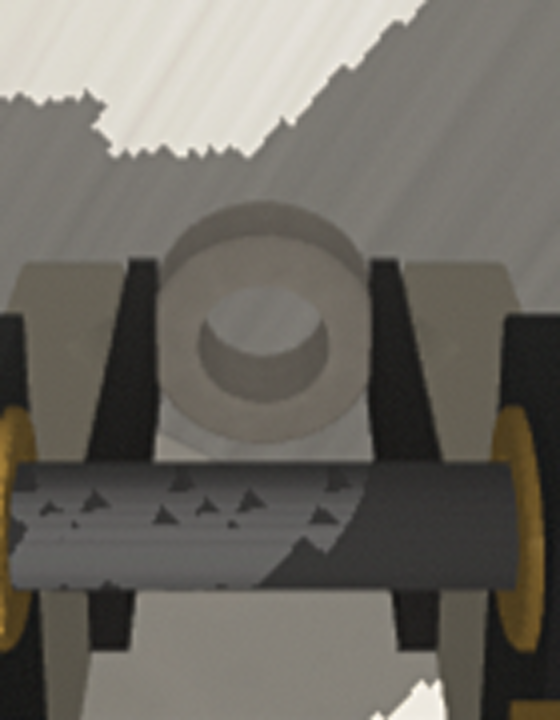

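Run:
```python
from h import *
go([.609,-.2328,.043],[180,0,36.7])
```

```text
full [ 0.602  0.072 -0.002  0.002 -0.001  0.01 ] clipped [ 0.602  0.072 -0.002  0.002 -0.001  0.01 ] n 1
```

Request:
{"method": "drive_tool", "body": {"moves": [[0.3,0.072,0,0,0,0.01],[0.6,0.072,0,0,0,0.01],[0.602,0.072,0,0,0,0.01],[0.602,0.072,0,0,0,0.01],[0.602,0.072,0,0,0,0.01]]}}

```text
clock: 40.35
tool_pos: [0.6078, -0.2328, 0.0416]
orientation: [180.0, 0.0, 36.7]
force: [-1.0, 0.1, -0.1]
opening: 0.0258
```

Run:
```python
from h import *
go([.609,-.2328,.0128],[180,0,36.7])
s=snap("wrist","w40")
```

```text
full [ 0.006  0.005  0.192  0.001  0.001 -0.   ] clipped [ 0.006  0.005  0.192  0.001  0.001 -0.   ] n 1
```

View pics/w40.png

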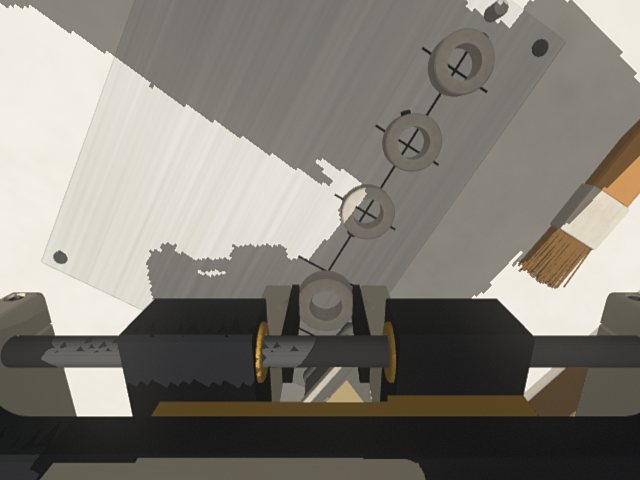

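Request:
{"method": "drive_tool", "body": {"moves": [[0.006,0.005,0.08,0,0,0],[0.006,0.005,0.15,0,0,0],[0.006,0.005,0.185,0,0,0],[0.006,0.005,0.19,0,0,0],[0.006,0.005,0.19,0,0,0]]}}

```text
clock: 40.9
tool_pos: [0.6078, -0.2334, 0.013]
orientation: [-180.0, 0.1, 36.7]
force: [-2.0, -0.8, 2.8]
opening: 0.0258
```

Run:
```python
from h import *
s=snap("wrist"); crop(s,"w41",260,220,400,400,4)
print([(proj(s,[.6078,-.2312,z])-[260,220])*4 for z in(.005,.017)])
```

```text
[array([270.95403328, 288.76769218]), array([271.24173384, 333.3599703 ])]
```

View pics/w41.png

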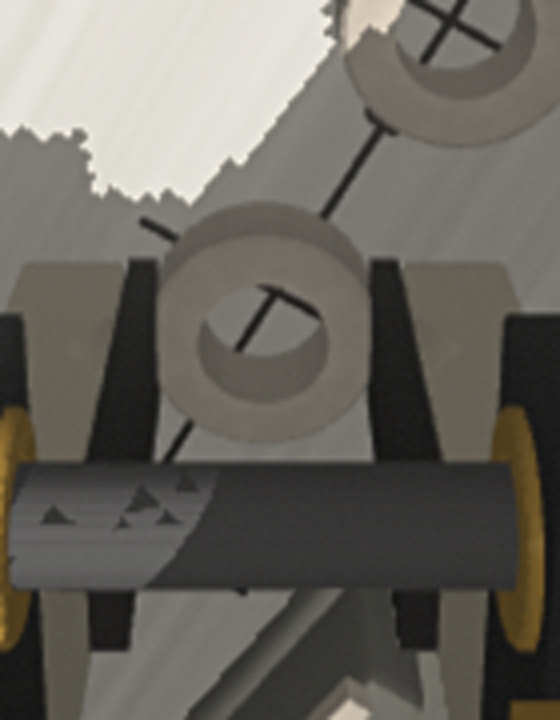

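Request:
{"method": "drive_tool", "body": {"moves": [[0.009,-0.005,-0.004,0,0,0],[0.009,-0.005,-0.004,0,0,0],[0.009,-0.005,-0.002,0,0,0]]}}

```text
clock: 41.25
tool_pos: [0.6089, -0.2319, 0.0131]
orientation: [180.0, 0.1, 36.7]
force: [-1.0, 0.1, 0.1]
opening: 0.0256
```

Request:
{"method": "drive_tool", "body": {"moves": [[0,0,0,0,0,0],[0,0,0,0,0,0],[0,0,0,0,0,0],[0,0,-0.1,0,0,0],[0,0,-0.25,0,0,0],[0,0,-0.5,0,0,0],[0,0,-0.8,0,0,0],[0,0,-1,0,0,0]], "fingers": 0}}

```text
clock: 42.05
tool_pos: [0.61, -0.2322, 0.1679]
orientation: [179.8, -0.1, 36.7]
force: [-0.1, -0.6, 1.0]
opening: 0.0439
```

Request:
{"method": "drive_tool", "body": {"moves": [[-0.8,-0.3,-0.3,0,0,0],[-0.8,-0.3,-0.3,0,0,0],[-0.8,-0.3,-0.3,0,0,0],[-0.8,-0.3,-0.3,0,0,0],[-0.8,-0.3,-0.3,0,0,0]]}}

```text
clock: 42.55
tool_pos: [0.4866, -0.2681, 0.2147]
orientation: [179.6, -0.2, 36.6]
force: [0.4, -0.4, -0.5]
opening: 0.044
```

Run:
```python
from h import *
s=snap("wrist","w42"); t=snap("top","t42"); crop(t,"t42c",355,195,505,310,5); p=snap("side"); crop(p,"s42",235,160,435,410,2.4)
T=lambda q:((np.array(q)-[355,195])*5).round()
for m in([.5931,-.1061],[.598,-.1478],[.6029,-.1895],[.6078,-.2312]): print(T(proj(t,[*m,.017])), T(proj(t,[*m,.005])))
```

```text
[176. 169.] [173. 175.]
[275. 166.] [271. 173.]
[374. 164.] [369. 170.]
[473. 162.] [467. 168.]
```

View pics/t42.png

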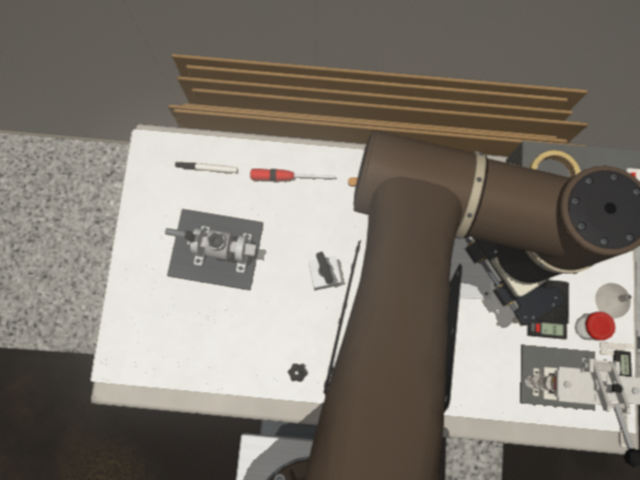

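View pics/s42.png

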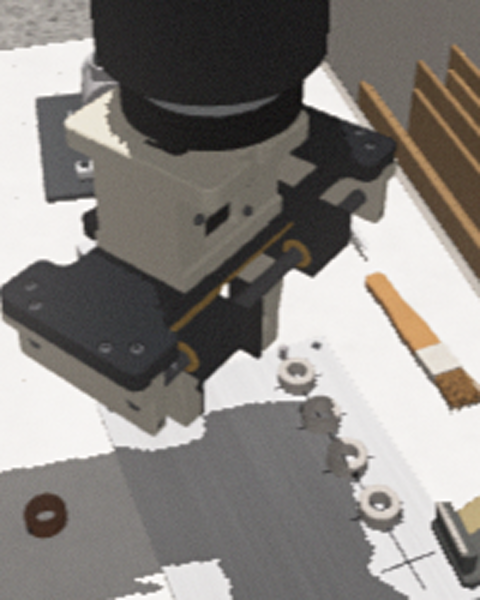

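View pics/t42c.png

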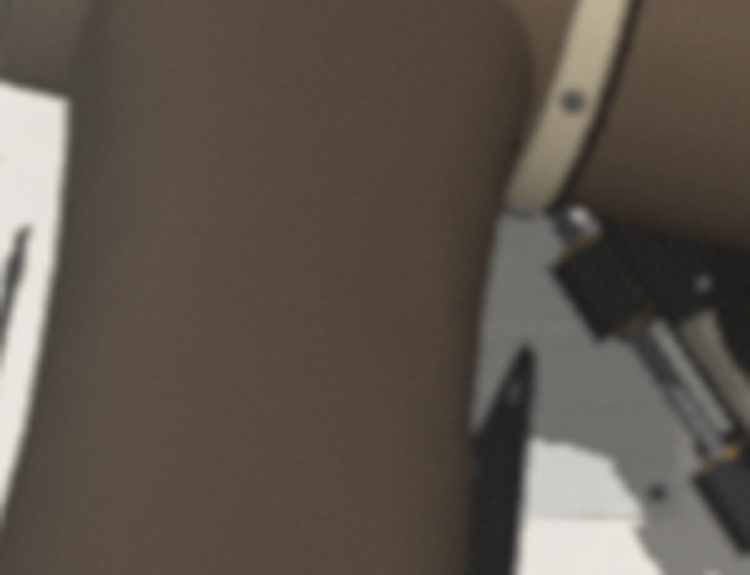

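View pics/w42.png

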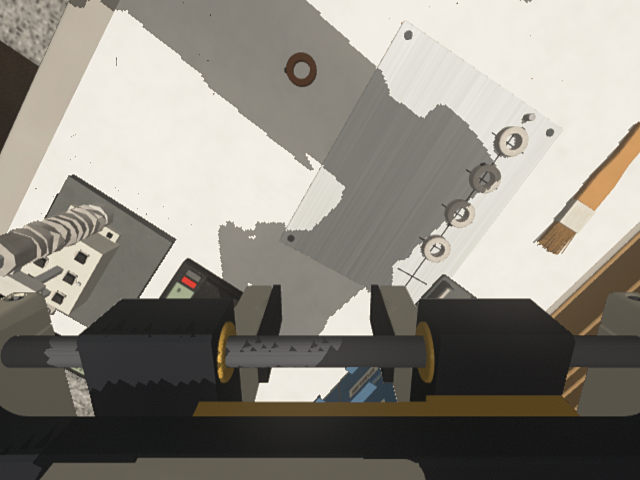

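Run:
```python
from h import *
go([.3,.45,.3],[180,0,36.7])
```

```text
full [ 1.858e+00 -4.579e+00 -5.970e-01  3.000e-03 -1.000e-03  0.000e+00] clipped [ 0.406 -1.    -0.13   0.001 -0.     0.   ] n 4.579
```

Request:
{"method": "drive_tool", "body": {"moves": [[0.4,-1,-0.3,0,0,-0.1],[0.4,-1,-0.5,0,0,-0.2],[0.4,-1,-0.6,0,0,-0.3],[0.4,-1,-0.6,0,0,-0.4],[0.4,-1,-0.6,0,0,-0.5]]}}

```text
clock: 43.2
tool_pos: [0.4469, -0.1083, 0.3054]
orientation: [179.5, -0.1, 67.2]
force: [0.6, -1.2, -0.7]
opening: 0.0436
```

Run:
```python
from h import *
go([.38,.12,.3],[180,0,90])
```

```text
full [ 1.23  -1.002  0.029  0.008  0.    -0.38 ] clipped [ 1.    -0.815  0.024  0.007  0.    -0.309] n 1.23
```

Request:
{"method": "drive_tool", "body": {"moves": [[1,-0.82,0,0.007,0,-0.1],[1,-0.82,0,0.007,0,-0.2],[1,-0.82,0,0.007,0,-0.3],[1,-0.82,0,0.007,0,-0.36],[1,-0.82,0,0.007,0,-0.36]]}}

```text
clock: 43.7
tool_pos: [0.3909, 0.0828, 0.3045]
orientation: [180.0, -0.0, 89.3]
force: [0.4, 0.0, -0.2]
opening: 0.0439
```

Run:
```python
from h import *
print(sensors.get_obs()["joint_pos"]); go([.3,.45,.3],[180,0,120])
t=snap("top","t43")
```

```text
[ 4.06644555e+01 -9.59373827e+00 -2.32609568e+01  1.96166546e-02
 -7.62965450e+01 -1.31320013e+02]
full [ 2.441e+00 -6.340e-01  3.000e-02  1.000e-03  0.000e+00 -5.110e-01] clipped [ 1.    -0.26   0.012  0.     0.    -0.209] n 2.441
```

View pics/t43.png

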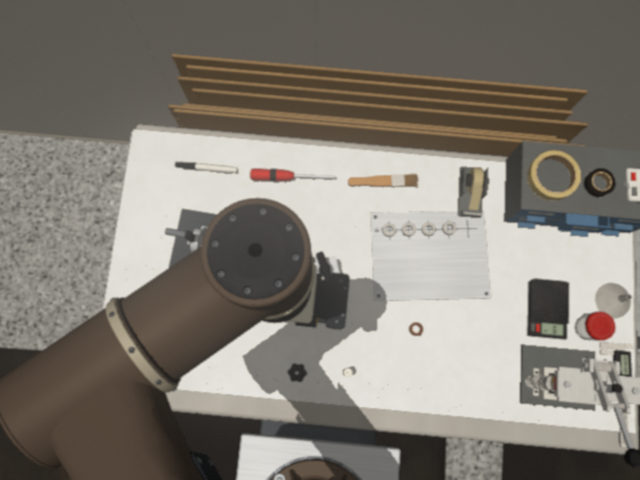

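Plate is clear in the top view: four collars at (389–449, ~229). Measure them, and continue the arm leftward to check the key and shaft.

Request:
{"method": "drive_tool", "body": {"moves": [[1,-0.26,0,0,0,-0.1],[1,-0.26,0,0,0,-0.2],[1,-0.26,0,0,0,-0.25],[1,-0.26,0,0,0,-0.25]]}}

```text
clock: 44.15
tool_pos: [0.3542, 0.2348, 0.3036]
orientation: [-180.0, 0.1, 104.4]
force: [-0.2, -0.4, 0.3]
opening: 0.0437
```

Request:
{"method": "drive_tool", "body": {"moves": [[1,-0.1,0,0,0,-0.1],[1,-0.1,0,0,0,-0.2],[1,-0.1,0,0,0,-0.25],[1,-0.1,0,0,0,-0.25]]}}

```text
clock: 44.55
tool_pos: [0.3018, 0.3799, 0.3019]
orientation: [-179.8, 0.2, 119.6]
force: [-0.3, -0.7, -1.4]
opening: 0.0439
```

Run:
```python
from h import *
t=snap("top","t44"); crop(t,"t44c",355,195,505,310,5); crop(t,"t44s",150,180,350,300,4)
p=snap("side"); crop(p,"s44",235,160,335,310,4); crop(p,"s44p",300,290,450,410,5)
```

```text
(no output)
```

View pics/t44c.png

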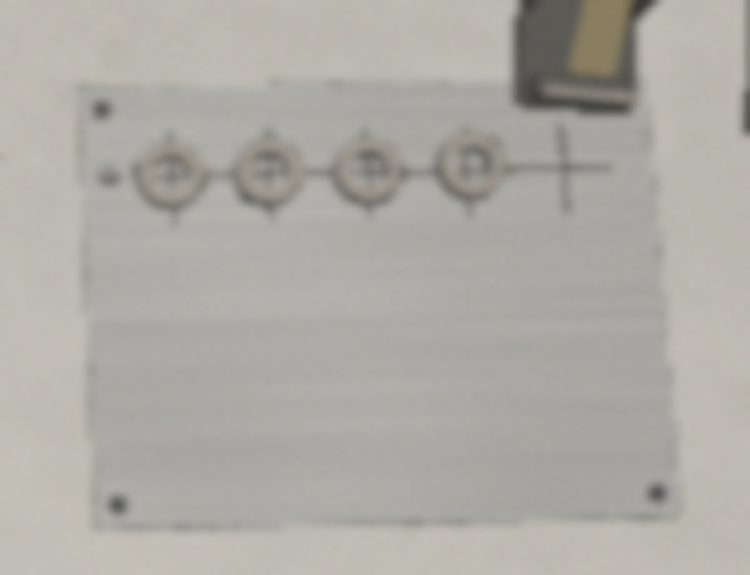

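View pics/t44s.png

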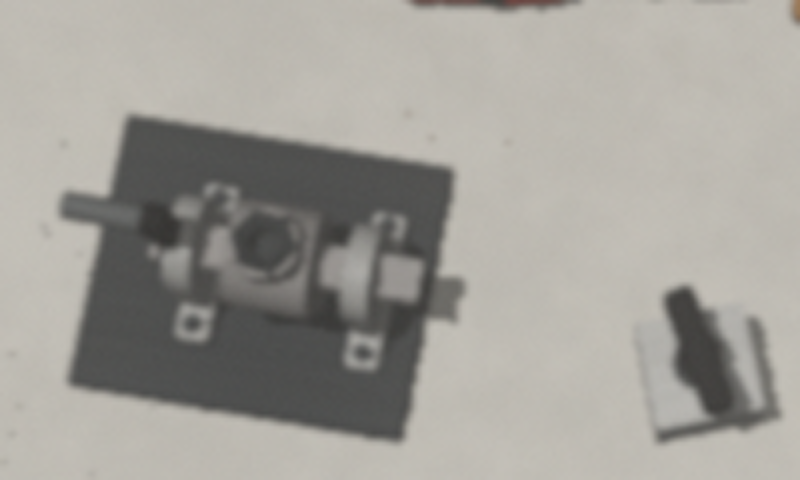

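View pics/s44.png

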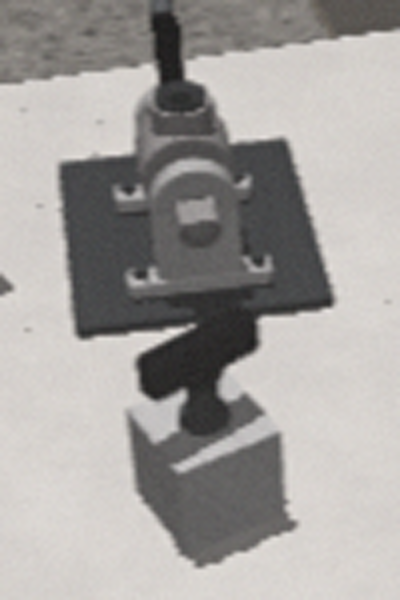

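View pics/s44p.png

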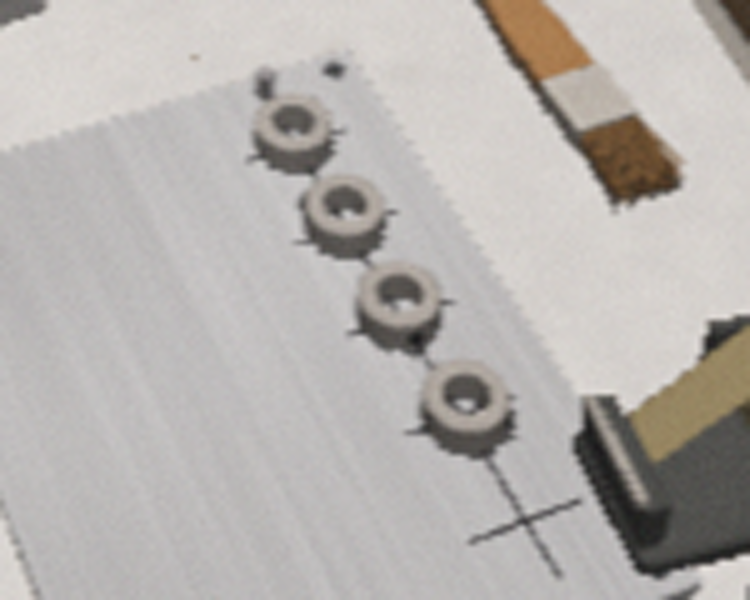

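Run:
```python
from h import *
t=snap("top");m=back(t,150+267/4,180+243/4,.109);m[2]=.066
a=np.radians(4);ax=np.array([np.sin(a),np.cos(a),0]);x=np.array([np.cos(a),-np.sin(a),0])
for th in(-.1,0,.1): print(th,[((proj(t,m+L*ax+.06*(np.sin(th)*x+np.cos(th)*np.array([0,0,1])))-[150,180])*4).round(1) for L in(.06,.099)])
h=[back(t,150+u/4,180+v/4,.107) for u,v in((680,288),(718,412))];print(sum(h)/2)
p=snap("side");print((proj(p,[.4845,.023,.096])-[235,160])*4,(proj(p,[.4845,.023,.107])-[235,160])*4, sensors.get_obs()["clock"])
```

```text
-0.1 [array([136.2, 228.2]), array([ 56.6, 215.3])]
0 [array([138.6, 216. ]), array([ 59.1, 203.2])]
0.1 [array([141.3, 204.2]), array([ 61.9, 191.3])]
[0.48331746 0.02422287 0.107     ]
[194.9927317  351.91606896] [193.43510372 333.62095927] 44.75
```

Run:
```python
from h import *
ticket.close_job(); print(sensors.get_obs()["clock"])
```

```text
the job is handed in; nothing more can be done
the job is handed in; nothing more can be done
```

I finished every step and handed the job in at about 45 s, but no verdict came back. Two of my checks are less certain than the rest.

- **Shaft:** I swung the crank until the flat faced straight up. The wrist camera and the last top view both put it within about 0.03 rad of flat-up.
- **Setscrew:** I turned it clockwise with the key about 2.5 rad, including play. The wrist view of the socket then showed the hexagon about 5–6° past its starting orientation, which matches the 2.2 rad stop. A second push of about 27° did not move it.
    - The hexagon repeats every 60°, so the images alone cannot rule out a smaller turn.
    - The torque reading was ambiguous: it rose on the first stroke, but on the second push stayed low and flat instead of climbing as it should at a stop. I relied on the hexagon staying put.
- **Key:** It is upright in its block with its flange down. The last top view puts the handle within about 2 mm of the hole's axis.
- **Collars:** Four were present. I gripped each one and set it down rather than nudging it, filling marks 1 to 4. The wrist camera put all four within about 1 mm of their marks. The top view disagreed, showing up to about 2.5 mm off, still within the 7 mm allowed.
- **Left alone:** I did not touch the brown ring, screwdriver, brush or pen. One collar was knocked aside during the run; I worked from its new position.

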